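# Stow the toy truck's spares and screw its hatch down

## Robot

A 6-joint arm with a two-finger parallel gripper is mounted at the origin on the work surface. World frame = base frame: x ahead of the robot, y to its left, z up, the work surface at z = 0. Lengths are in mm, angles in degrees, forces in N, time in s.
With the tool pointing down it reaches from about 300 to 850 mm from the base axis. Payload 4.2 kg.
Tool frame: the origin (TCP) lies midway between the tips of the shut fingers; the grasp point (between the pads) lies 19 mm behind it; z points along the fingers, y is the line along which they close (so a half turn about z gives the same grasp; the last joint's range is limited). The gripper opens to 91 mm and grips with 3 to 60 N. Pads are 32 mm wide; open, the fingers measure 118 mm over their backs; the gripper's body (76 mm by 178 mm) begins 60 mm behind the grasp point.
Start: joints at [-70.302, 18.312, 89.639, -0, 72.044, -1.146], TCP at [204.605, -537.382, 213.976] pointing down, gripper open.
Joint ranges: [-177.97, 177.97], [-48.28, 115.42], [12.27, 149.76], [-77.06, 257.06], [2.81, 150.46], [-146.56, 146.56]. Speed limits (degrees/s): [147.25, 147.25, 180, 180, 180, 180].

## Interface

Orientations are given as [roll, pitch, yaw] about the fixed x, y, z axes, in that order (R = Rz(yaw) Ry(pitch) Rx(roll)).
In Python, from workcell import env gives the robot as it stands.
- The arm moves only by the shell command python3 drive.py 'ROWS' [OPENING] [FORCE]. ROWS is a JSON list of rows, 1 to 8 of them, each an object with the fields pos (a list: dx, dy, dz in shares of the most that a row can go, 1 being 50 mm), r (a list: a rotation vector rx, ry, rz in units of 5 degrees); a field left out counts as zero; each row shifts and turns the commanded pose from where the row before left it, along the tool's axes as they then stand; what a row does not reach is not made up. A row lasts 1/10 s, in which the tool goes at most 50 mm and 8.59 degrees, less where a joint would pass 70% of its speed; a pose out of reach is approached as far as the arm can. OPENING is the finger opening in mm, set as the command begins (- or left out keeps the last). The fingers move at their own pace and stop on an object; FORCE is the grip in N (left out, the last holds). Time passes only in rows, so rows that do not move let the fingers close. It prints the time, the measured TCP pose, the force, the opening and the grip force at its end. Input that does not fit is refused with a message, and nothing moves.
- env.state(): the state, without advancing time (a new reading comes with each control period).
- env.grab_frame(name): name is "scene" or "top" or "wrist"; returns the picture (384x512x3 uint8, blue, green, red); there is no depth.
- env.camera_model(name): a dict with "fx", "fy", "cx", "cy" (pixels), "D" ([k1, k2, p1, p2, k3] as OpenCV has them; the pictures are not rectified), "T" (4x4, takes a point from camera to world coordinates). Camera axes: x right, y up, looking along -z (the intrinsics and any distortion apply to the point x, -y, -z); pixel columns grow to the right and rows downward; lengths in mm; the calibration is good to about 2 mm. A picture is of the moment at which its call begins: read the wrist's pose just before it. camera_model takes no time and is no camera call; for the wrist camera it gives the pose at the moment of the call.
- env.job_done(): hands the job in; it is judged then, once.
The state is a dict: "time_s": time; "qpos": joint angles; "qvel": joint speeds; "effort": joint torques, N m; "ee_pos": TCP position; "ee_rot": TCP orientation; "force": force on the tool from outside, world axes, zero at the start; "torque": the same for the moment, N m; "gripper_width": finger opening in mm; "gripper_force": force on a finger pad.
Only numpy, scipy, OpenCV 4.12 (cv2) and the standard library are available. Lean on these libraries where they do the work, as an engineer would, in place of code of your own. Each camera call takes 0.05 s, during which the arm holds its last target. There are 200 camera calls.

## Task

Put away the toy truck's loose spares: every wheel into the wide bay and every axle into the narrow bay. Then shut the hatch, drive both of its screws fully home with the screwdriver (not the fingers), and stand the screwdriver back in its wooden stand. Leave the mug, the glue and the tape where they are.

Things in the scene. Friction and masses are not known exactly. Their poses are not given: they have to be found in the camera images.
- truck: Olive toy truck, fixed; origin on the desk under its load box, y to the dark cab (y 110 to 170 mm, 60 mm high), -x to the robot's side. Box x -72.5 to 65.5, y -110 to 110 mm, rim 62 mm high. A solid flange, x -72.5 to -42.5, takes the screws; behind it two open bays, floors 20 mm above the desk, walls 5 mm. Dummy wheels on its flanks stick out 15 mm in x.
- wide_bay (a point): Centre of the floor of the wide bay (the one beside the cab): inside 100 mm along x and 125 mm along y of the truck (axes parallel to the truck's), 42 mm deep. It is for wheels.
- narrow_bay (a point): Centre of the floor of the narrow bay: inside 100 mm along x and 80 mm along y of the truck (axes parallel to the truck's), 42 mm deep. It is for axles.
- hatch (a joint): Olive louvred hatch, rad: 0 = shut, flat on the rim; starts at 1.75 to 2.05, leaning back past upright, away from the robot. Hinged on the far (+x) rim; friction (0.6 N m) keeps it where it is left, so push it fully down. Hatch 138 mm from hinge to free edge, 218 mm wide, 5 mm thick, 150 g; shut, its top is 67 mm above the desk.
- hatch_hinge (a point): Middle of the hatch's hinge axis, 65.5 mm along the truck's x from its origin and 64.5 mm above the desk.
- hatch_edge (a point): Middle of the hatch's free edge, at half its thickness; 138 mm from the hinge axis.
- screw_l (a joint): Left (+y, cab side) captive cross screw: angle turned, rad. 0 = out, grows clockwise seen from above, 4.0 = stop, head down on hatch. Sinks 1.5 mm per rad, needs 0.06 N m; pushing alone does not turn it. Grey head 28 mm across; bevelled cross recess 6.4 mm wide, 6 mm deep, 20 mm across, its arms (hatch shut, from above) at the truck's yaw minus this value, a quarter turn looks alike.
- screw_r (a joint): Right (-y) captive cross screw: angle turned, rad. 0 = out, grows clockwise seen from above, 4.0 = stop, head down on hatch. Sinks 1.5 mm per rad, needs 0.06 N m; pushing alone does not turn it. Grey head 28 mm across; bevelled cross recess 6.4 mm wide, 6 mm deep, 20 mm across, its arms (hatch shut, from above) at the truck's yaw minus this value, a quarter turn looks alike.
- screw_l_top (a point): Left screw's head, on its axis: centre of the head's top, 6 mm above the floor of the recess. With the hatch shut it lies at x -57.5 mm and y +75 mm in the truck's frame, at height 82.3 mm minus 1.5 mm per radian turned (76.3 mm when home). x lies along an arm of the cross.
- screw_r_top (a point): Right screw's head, on its axis: centre of the head's top, 6 mm above the floor of the recess. With the hatch shut it lies at x -57.5 mm and y -75 mm in the truck's frame, at height 82.3 mm minus 1.5 mm per radian turned (76.3 mm when home). x lies along an arm of the cross.
- driver: Toy screwdriver standing bit down in its stand, 70 g. Red handle 26 by 26 mm from 6 to 72 mm above the origin, on a black flange 40 mm across, 6 mm thick; origin at the centre of the flange's underside, z up. Below it an 8 mm shaft and a bevelled cross bit 16 mm across, arms 3.4 mm thick, tip 52 mm below the origin; its arms lie along the handle's x and y, square to its faces.
- stand: Fixed wooden block 75 by 75 mm, 60 mm high, with an upright 25 mm through hole in the middle; the driver's flange rests loosely on its top, so it can shift about 4 mm. Origin at the centre of its underside, yaw varies.
- mug: White mug, 80 mm across, 90 mm high; not part of the job. Origin at the centre of its foot.
- glue: White glue bottle, 38 mm across, 85 mm high; not part of the job. Origin at the centre of its foot.
- tape: Roll of paper tape lying flat, 72 mm across, 20 mm high; not part of the job. Origin at the centre of its underside.
- wheel1: Spare road wheel of the toy, a yellow plastic disc 36 mm across and 18 mm thick, lying flat on the desk at the start, about 20 g. Origin at the centre of its underside, z up. May be absent.
- wheel2: Spare road wheel of the toy, a yellow plastic disc 36 mm across and 18 mm thick, lying flat on the desk at the start, about 20 g. Origin at the centre of its underside, z up. May be absent.
- wheel3: Spare road wheel of the toy, a yellow plastic disc 36 mm across and 18 mm thick, lying flat on the desk at the start, about 20 g. Origin at the centre of its underside, z up. May be absent.
- axle1: Spare axle of the toy, a yellow plastic bar 64 mm long along its x, about 20 g: middle part 11 mm square and 56 mm long, a 16 mm square, 6 mm long block at each end, so the middle is 2.5 mm clear of the desk. Origin at the centre of its underside, 8 mm below its axis. May be absent.
- axle2: Spare axle of the toy, a yellow plastic bar 64 mm long along its x, about 20 g: middle part 11 mm square and 56 mm long, a 16 mm square, 6 mm long block at each end, so the middle is 2.5 mm clear of the desk. Origin at the centre of its underside, 8 mm below its axis. May be absent.

How it is judged (in metres and radians):
On the way, in this order (a step that is already met when the one before it is completed fails the run):
1. every wheel lies in the wide bay and every axle in the narrow bay, hatch still open (x of wheel1 in the frame of wide_bay between -0.052 and 0.052 m and y of wheel1 in the frame of wide_bay between -0.0625 and 0.0625 m and z of wheel1 in the frame of wide_bay between -0.005 and 0.038 m and x of wheel2 in the frame of wide_bay between -0.052 and 0.052 m and y of wheel2 in the frame of wide_bay between -0.0625 and 0.0625 m and z of wheel2 in the frame of wide_bay between -0.005 and 0.038 m and x of wheel3 in the frame of wide_bay between -0.052 and 0.052 m and y of wheel3 in the frame of wide_bay between -0.0625 and 0.0625 m and z of wheel3 in the frame of wide_bay between -0.005 and 0.038 m and x of axle1 in the frame of narrow_bay between -0.052 and 0.052 m and y of axle1 in the frame of narrow_bay between -0.04 and 0.04 m and z of axle1 in the frame of narrow_bay between -0.005 and 0.038 m and x of axle2 in the frame of narrow_bay between -0.052 and 0.052 m and y of axle2 in the frame of narrow_bay between -0.04 and 0.04 m and z of axle2 in the frame of narrow_bay between -0.005 and 0.038 m and value of joint hatch above 0.5 rad), for 0.2 s.
2. the hatch is shut over the sorted spares (x of wheel1 in the frame of wide_bay between -0.052 and 0.052 m and y of wheel1 in the frame of wide_bay between -0.0625 and 0.0625 m and z of wheel1 in the frame of wide_bay between -0.005 and 0.038 m and x of wheel2 in the frame of wide_bay between -0.052 and 0.052 m and y of wheel2 in the frame of wide_bay between -0.0625 and 0.0625 m and z of wheel2 in the frame of wide_bay between -0.005 and 0.038 m and x of wheel3 in the frame of wide_bay between -0.052 and 0.052 m and y of wheel3 in the frame of wide_bay between -0.0625 and 0.0625 m and z of wheel3 in the frame of wide_bay between -0.005 and 0.038 m and x of axle1 in the frame of narrow_bay between -0.052 and 0.052 m and y of axle1 in the frame of narrow_bay between -0.04 and 0.04 m and z of axle1 in the frame of narrow_bay between -0.005 and 0.038 m and x of axle2 in the frame of narrow_bay between -0.052 and 0.052 m and y of axle2 in the frame of narrow_bay between -0.04 and 0.04 m and z of axle2 in the frame of narrow_bay between -0.005 and 0.038 m and value of joint hatch below 0.04 rad), for 0.2 s.
3. both screws are driven home in the shut hatch (value of joint each of screw_l, screw_r above 3.75 rad and value of joint hatch below 0.04 rad), for 0.2 s.
At the end, for the whole second after the job is handed in: Wheels present lie in the wide bay, axles in the narrow bay, below the rim; hatch shut (within 0.04 rad); both screws at 3.75 rad or more of 4.0; screwdriver at rest in its stand, within 8 mm of its centre and 4 mm of its height, tilt under 0.1 rad (all of step 3 and x of wheel1 in the frame of wide_bay between -0.052 and 0.052 m and y of wheel1 in the frame of wide_bay between -0.0625 and 0.0625 m and z of wheel1 in the frame of wide_bay between -0.005 and 0.038 m and x of wheel2 in the frame of wide_bay between -0.052 and 0.052 m and y of wheel2 in the frame of wide_bay between -0.0625 and 0.0625 m and z of wheel2 in the frame of wide_bay between -0.005 and 0.038 m and x of wheel3 in the frame of wide_bay between -0.052 and 0.052 m and y of wheel3 in the frame of wide_bay between -0.0625 and 0.0625 m and z of wheel3 in the frame of wide_bay between -0.005 and 0.038 m and x of axle1 in the frame of narrow_bay between -0.052 and 0.052 m and y of axle1 in the frame of narrow_bay between -0.04 and 0.04 m and z of axle1 in the frame of narrow_bay between -0.005 and 0.038 m and x of axle2 in the frame of narrow_bay between -0.052 and 0.052 m and y of axle2 in the frame of narrow_bay between -0.04 and 0.04 m and z of axle2 in the frame of narrow_bay between -0.005 and 0.038 m and horizontal distance between driver and stand below 0.008 m and z of driver in the frame of stand between 0.056 and 0.064 m and angle between driver's own z axis and vertical below 0.1 rad and linear speed of driver below 0.02 m/s); the robot touches nothing.
It fails at once if the fingers press on or turn a screw (it is to be driven with the screwdriver) (contact force between the fingers and screw_l above 1.5 N or contact force between the fingers and screw_r above 1.5 N).
It fails at once if the mug, the glue or the tape is moved by more than 3 cm (distance of any of mug, glue, tape from where it was at the start of the episode above 0.03 m).
Of wheel1, wheel2, wheel3 only 2 to 3 are there at a start; the rules pass over those that are not, and their reading is None.
Of axle1, axle2 only 1 to 2 are there at a start; the rules pass over those that are not, and their reading is None.
At some moment in a run one of wheel1, wheel2, wheel3, axle1, axle2 may be knocked a few centimetres aside while the robot is not near it.
It also fails if it takes over 208 s, if anything falls off the work surface, if the arm or the gripper's body presses on something with over 40 N, if the wrist force passes 120 N, or if a joint passes its speed limit or range.

## Working session

There is one attempt and no reset: what is moved stays moved. The work goes in short steps, Python scripts to look and compute and a shell command to move; the robot and the scene stay as the last step left them, time stands still between calls to the robot, and variables do not carry over. Pictures are saved under pics/ and viewed, at most 14 in all, crops included, and the job is handed in when it is done.

```bash
ls; mkdir -p pics; python3 - <<'E'
from workcell import env
import cv2,numpy as np
s=env.state();print(s)
for n in("scene","top","wrist"):
    print(n,env.camera_model(n)); cv2.imwrite(f"pics/a_{n}.png",env.grab_frame(n))
E
```

```text
drive.py
pics
workcell.py
{'time_s': 0.0, 'qpos': array([-7.03022798e+01,  1.83509053e+01,  8.97055880e+01,  3.27404921e-04,
        7.20438952e+01, -1.14745524e+00]), 'qvel': array([ 0.02552473, -0.00736918,  0.01191053, -0.10192394, -0.05933252,
        0.00421197]), 'effort': array([ 2.33266646e-04, -4.12467706e+01, -2.31970328e+01,  7.26854475e-02,
        4.55508241e-02, -1.28450920e-04]), 'ee_pos': array([ 204.42946025, -536.89674066,  213.13320204]), 'ee_rot': array([-1.79899638e+02, -2.32154931e-03,  2.08450722e+01]), 'force': array([-0.44103455,  0.36884998,  0.13151976]), 'torque': array([-0.03919028,  0.01807069, -0.03043112]), 'gripper_force': 0.0, 'gripper_width': 91.34017148103848}
scene {'fx': 459.1008493624449, 'fy': 459.1008493624449, 'cx': 256.71420849850614, 'cy': 191.10270167984194, 'D': array([-0.01123733,  0.        ,  0.        ,  0.        ,  0.        ]), 'T': array([[ 3.49372924e-01, -5.76799471e-01,  7.38404313e-01,
         1.36830779e+03],
       [ 9.36759984e-01,  1.97797530e-01, -2.88715898e-0
[... 558 characters left out ...]
],
       [-3.29816927e-02,  9.79618247e-02,  9.94643498e-01,
         1.08557188e+03],
       [ 0.00000000e+00,  0.00000000e+00,  0.00000000e+00,
         1.00000000e+00]])}
wrist {'fx': 279.67167378230596, 'fy': 279.67167378230596, 'cx': 253.3907110934966, 'cy': 190.34613129699488, 'D': array([0.0021227, 0.       , 0.       , 0.       , 0.       ]), 'T': array([[ 3.54930969e-01,  9.07375191e-01,  2.25153883e-01,
         2.67532806e+02],
       [-9.34890402e-01,  3.44994862e-01,  8.34175156e-02,
        -5.13922064e+02],
       [-1.98594852e-03, -2.40101663e-01,  9.70745717e-01,
         3.82944239e+02],
       [ 0.00000000e+00,  0.00000000e+00,  0.00000000e+00,
         1.00000000e+00]])}
```
View pics/a_top.png

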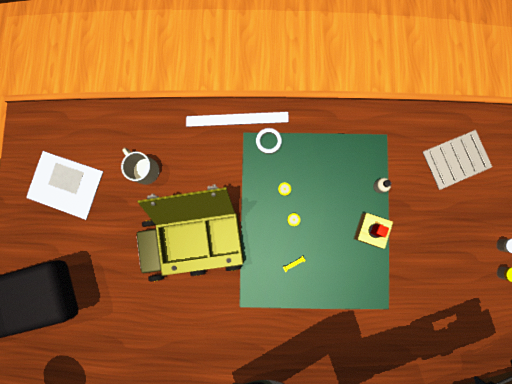

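View pics/a_scene.png

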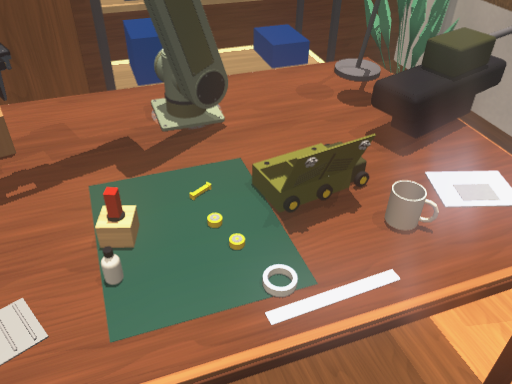

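The top view shows two wheels at about (285,189) and (294,220), one axle at (294,263), and the stand with the driver at (375,230). The truck is at (190,245) with its cab to the left. The glue is at (384,184), the tape at (268,141) and the mug at (140,167). The scene view agrees and shows no further spares.

```bash
cat > h.py <<'E'
import cv2,numpy as np
from workcell import env
from scipy.spatial.transform import Rotation as R
from scipy.optimize import least_squares
F=np.diag([1,-1,-1])
def K(c): return np.array([[c['fx'],0,c['cx']],[0,c['fy'],c['cy']],[0,0,1]])
def proj(c,P):
    T=c['T'];P=np.atleast_2d(P).astype(float);q=(P-T[:3,3])@T[:3,:3]@F
    return cv2.projectPoints(q,np.zeros(3),np.zeros(3),K(c),c['D'])[0][:,0]
def ray(c,uv):
    n=cv2.undistortPoints(np.array(uv,float).reshape(-1,1,2),K(c),c['D'])[:,0]
    d=np.c_[n,np.ones(len(n))]@F@c['T'][:3,:3].T
    return c['T'][:3,3],d
def at(c,uv,z):
    o,d=ray(c,uv);return o+d*((z-o[2])/d[:,2])[:,None]
def tri(obs):
    A=np.zeros((3,3));b=np.zeros(3)
    for c,uv in obs:
        o,d=ray(c,uv);d=d[0]/np.linalg.norm(d[0]);M=np.eye(3)-np.outer(d,d);A+=M;b+=M@o
    return np.linalg.solve(A,b)
def blobs(im,lo,hi,amin=30):
    m=cv2.inRange(cv2.cvtColor(im,cv2.COLOR_BGR2HSV),lo,hi)
    n,l,s,ce=cv2.connectedComponentsWithStats(m)
    out=[]
    for i in range(1,n):
        if s[i,4]>=amin:
            yx=np.argwhere(l==i);r=cv2.minAreaRect(yx[:,::-1].astype(np.float32))
            out.append((ce[i].round(1),int(s[i,4]),np.round(r[0],1),np.round(r[1],1),round(r[2],1)))
    return out
YEL=((24,130,150),(34,255,255));RED=((0,170,120),(6,255,255))
def pose():
    s=env.state();return s['ee_pos'],R.from_euler('xyz',s['ee_rot'],degrees=True)
E
python3 - <<'E'
from h import *
for n in("top","scene","wrist"):
    im=cv2.imread(f"pics/a_{n}.png");c=env.camera_model(n)
    for k,(lo,hi) in dict(Y=YEL,R=RED).items():
        for b in blobs(im,lo,hi,15): print(n,k,b,at(c,[b[0]],10).round(0)[0])
im=cv2.imread("pics/a_top.png")[150:310,120:400];cv2.imwrite("pics/b.png",cv2.resize(im,None,fx=2.85,fy=2.85,interpolation=cv2.INTER_CUBIC))
E
```

```text
top Y (array([284.1, 188.7]), 77, array([284.2, 188.8]), array([12.7, 12. ]), 45.0) [654. -42.  10.]
top Y (array([293.3, 219.2]), 72, array([293., 219.]), array([12., 12.]), 90.0) [568. -68.  10.]
top Y (array([200.6, 243.8]), 3516, array([198.4, 244.2]), array([51.2, 81.3]), 81.9) [495. 192.  10.]
top Y (array([293.7, 263.5]), 110, array([293.7, 263.4]), array([ 5.8, 23.3]), 60.9) [445. -71.  10.]
top Y (array([509.2, 274.5]), 60, array([508.5, 274.5]), array([13.,  5.]), 90.0) [ 414. -698.   10.]
top R (array([381.7, 230.4]), 97, array([381.8, 230.4]), array([9.8, 9.8]), 26.6) [ 540. -318.   10.]
scene Y (array([297.2, 154.1]), 389, array([298.3, 155.1]), array([ 9.7, 64.7]), 73.1) [369. 239.  10.]
scene Y (array([271.3, 176. ]), 197, array([270.8, 172.3]), array([36.8, 13.4]), 45.0) [445. 128.  10.]
scene Y (array([200.4, 188.8]), 92, array([200.1, 188.6]), array([ 4.9, 21.7]), 58.0) [439. -67.  10.]
scene Y (array([214.3, 218.1]), 69, array([214.5, 217.5]), array([15.,  9.]), 0.0) [561. -65.  10.]
scene Y (array([236.4, 239.5]), 80, array([236.5, 238.5]), array([11., 15.]), 90.0) [649. -39.  10.]
scene R (array([110.9, 201.1]), 327, array([110.4, 201.6]), array([29.4, 14.2]), 87.7) [ 416. -289.   10.]
wrist Y (array([450. ,  40.7]), 1203, array([450.3,  40.8]), array([35.4, 41.7]), 45.0) [ 440. -702.   10.]
wrist Y (array([ 82.3, 236.7]), 24, array([ 82.4, 236.7]), array([3.1, 8. ]), 26.6) [  30. -341.   10.]
wrist Y (array([427.5, 244.8]), 16, array([427.5, 244.1]), array([8.2, 2.1]), 81.9) [ 195. -809.   10.]
wrist Y (array([426.9, 263.1]), 35, array([427. , 262.8]), array([ 3.1, 15.3]), 11.3) [ 169. -823.   10.]
wrist Y (array([368.7, 376.5]), 282, array([369., 376.]), array([14., 20.]), 90.0) [ -46. -835.   10.]
wrist R (array([507.2,  47. ]), 230, array([506.5,  46. ]), array([30.,  9.]), 90.0) [ 458. -771.   10.]
```

View pics/b.png

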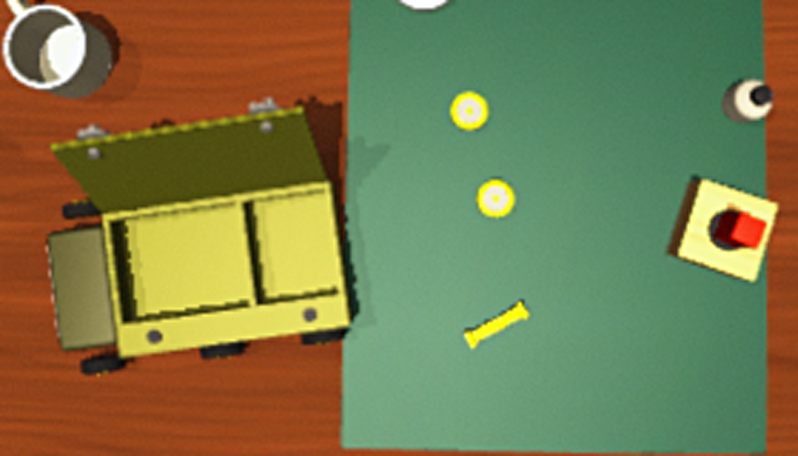

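View pics/a_wrist.png

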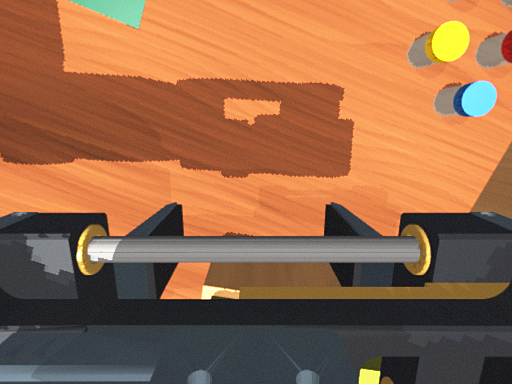

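The crop shows the rim and bays, with the wide bay next to the cab. The screw holes are at crop (154,336) and (310,314), and the stand corners are visible on the right. The wrist view shows only unrelated paint pots outside the mat.

```bash
cat >> h.py <<'E'
def toolmove(p,yaw,pos=None,rot=None):
    """step in tool axes from present pose to TCP p, tool down with x axis at yaw"""
    p0,R0=pose() if pos is None else (pos,rot)
    Rt=R.from_euler('xyz',[180,0,yaw],degrees=True)
    return R0.inv().apply(np.array(p)-p0).round(1),np.degrees((R0.inv()*Rt).as_rotvec()).round(1)
E
python3 - <<'E'
from h import *
t=env.camera_model("top");s=env.camera_model("scene")
for n,a,b in [("w_far",(284.1,188.7),(236.4,239.0)),("w_near",(293.3,219.2),(214.3,217.7)),("axle",(293.7,263.4),(200.2,188.7)),("drv",(381.7,230.4),(110.9,188))]:
    print(n,tri([(t,a),(s,b)]).round(1),at(t,[a],16).round(1),at(s,[b],16).round(1))
# axle direction
cr=lambda *p:np.array(p,float)/2.85+[120,150]
d=at(t,[cr(472,338),cr(522,312)],10);d=d[1]-d[0];print("axle yaw",np.degrees(np.arctan2(d[1],d[0])))
# truck fit
loc=np.array([[65.5,-110,62],[-72.5,-110,62],[-72.5,110,62],[65.5,110,62],[-57.5,75,62],[-57.5,-75,62]])
px=np.array([cr(330,184),cr(351,326),cr(120,357),cr(104,213),cr(154,336),cr(310,314)])
def W(q,l):
    r=R.from_euler('z',q[2]).as_matrix();return l@r.T+[q[0],q[1],0]
f=least_squares(lambda q:(proj(t,W(q,loc))-px).ravel(),[500,200,0])
print("truck",f.x[:2],np.degrees(f.x[2]),f.fun.round(1))
loc=np.array([[37.5,37.5,60],[37.5,-37.5,60],[-37.5,-37.5,60],[-37.5,37.5,60]])
px=np.array([cr(699,177),cr(778,203),cr(754,282),cr(677,254)])
f=least_squares(lambda q:(proj(t,W(q,loc))-px).ravel(),[540,-300,0.3])
print("stand",f.x[:2],np.degrees(f.x[2]),f.fun.round(1))
# wheel approach
for p,y in [((560,-70,280),20),]: print(toolmove(p,y))
E
```

```text
w_far [653.7 -41.1  16.7] [[653.6 -41.5  16. ]] [[653.1 -40.4  16. ]]
w_near [568.4 -67.6  17.6] [[568.3 -68.1  16. ]] [[566.7 -66.7  16. ]]
axle [446.  -69.8  16.2] [[445.8 -70.5  16. ]] [[446.1 -69.   16. ]]
drv [ 539.8 -281.5  137.8] [[ 540.  -316.2   16. ]] [[ 369.6 -283.2   16. ]]
axle yaw -61.7887293078856
truck [498.33392802 187.16756589] 8.851521013513985 [ 0.1 -1.1 -0.4  0.4  0.1 -0.  -0.3 -0.2  0.1  0.2  0.3  0.7]
stand [ 540.00507104 -285.76599644] -17.66809439115307 [ 0.8  0.6 -0.6  0.2 -0.4 -0.9  0.2  0.2]
(array([ 498.4, -310. ,  -66.3]), array([-0.1, -0. ,  0.8]))
```

The manual's scale: shifts go in shares of 50 mm and turns go in units of 5 degrees. Converting my numbers, 42 mm is 0.84, -26 mm is -0.52.

```bash
for i in 1; do python3 drive.py '[{"pos": [0.4,-0.24,-0.16]},{"pos": [0.7,-0.44,-0.16]},{"pos": [0.8,-0.5,-0.16]},{"pos": [0.84,-0.52,-0.16]},{"pos": [0.84,-0.52,-0.16]},{"pos": [0.84,-0.52,-0.16]},{"pos": [0.84,-0.52,-0.1]},{"pos": [0.84,-0.52,0]}]'; python3 drive.py '[{"pos": [0.84,-0.52,0]},{"pos": [0.84,-0.52,0]},{"pos": [0.8,-0.5,0]},{"pos": [0.6,-0.36,0]},{"pos": [0.4,-0.24,0]},{"pos": [0.2,-0.12,0]},{},{}]'; done
python3 - <<'E'
from h import *
c=env.camera_model("wrist");im=env.grab_frame("wrist");cv2.imwrite("pics/c.png",im)
print(pose()[0],env.state()['qpos'].round(1))
for b in blobs(im,*YEL,100): print(b,at(c,[b[0]],17).round(1)[0],at(c,[b[2]],17).round(1)[0])
E
```

```text
time_s: 0.95
ee_pos: [423.4, -250.7, 267.7]
ee_rot: [179.9, -0.1, 20.8]
force: [1.4, -1.6, 0.5]
gripper_width: 91.2
gripper_force: 0.0
time_s: 1.75
ee_pos: [553.4, -82.0, 266.8]
ee_rot: [180.0, 0.1, 20.8]
force: [-0.3, -0.5, 0.2]
gripper_width: 91.2
gripper_force: 0.0
[553.30471174 -82.23232804 266.90044633] [-9.6 15.3 86.3 -0.  78.4 59.6]
(array([35.8, 16. ]), 435, array([36.1, 16. ]), array([75.2,  6. ]), 12.5) [640.4 261.3  17. ] [640.5 260.9  17. ]
(array([ 47. , 138.7]), 8142, array([ 62.4, 141. ]), array([147. , 102.1]), 11.0) [484.5 217.1  17. ] [489.2 195.3  17. ]
(array([254.2,  89.5]), 151, array([252.2,  90.9]), array([25.9, 24.6]), 63.4) [657.3 -44.3  17. ] [654.5 -42.4  17. ]
(array([248.2, 154.2]), 237, array([248.3, 154.2]), array([23.3, 22.6]), 45.0) [568.5 -68.5  17. ] [568.5 -68.6  17. ]
(array([222.1, 226.3]), 293, array([222.6, 225.2]), array([12. , 39.6]), 80.8) [446.1 -69.8  17. ] [448.1 -69.9  17. ]
```

View pics/c.png

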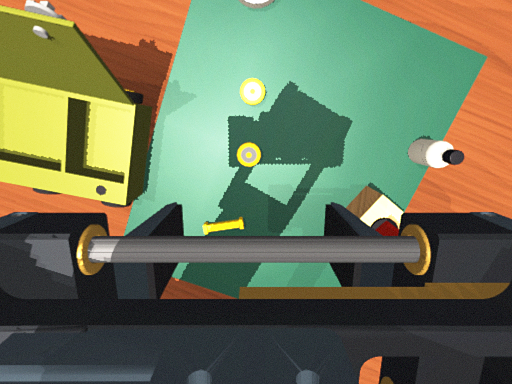

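The wrist picture confirms the three spares: far wheel (254,90), near wheel (248,154) and axle (222,226). That is within 1 mm of the earlier triangulation. I'll turn the tool so the camera stays away from the hatch, then fetch the near wheel.

In the tool's units: -8 degrees is -1.6.

```bash
python3 drive.py '[{"r": [0,0,-1.6]},{"r": [0,0,-1.6]},{"r": [0,0,-1.6]},{"r": [0,0,-1.6]},{"r": [0,0,-1.6]},{"r": [0,0,-1.6]},{"r": [0,0,-1.6]},{"r": [0,0,-1.6]}]' 60 20; python3 drive.py '[{"r": [0,0,-1.6]},{"r": [0,0,-1.6]},{"r": [0,0,-1.6]},{"r": [0,0,-1.6]},{"r": [0,0,-0.2]},{}]'
python3 - <<'E'
from h import *
t=env.camera_model("top")
cr=lambda *p:np.array(p,float)/2.85+[120,150]
px=np.array([cr(52,146),cr(303,108)])
r=R.from_euler('z',8.85,degrees=True).as_matrix()
def P(a): return np.array([[65.5-138*np.cos(a),y,64.5+138*np.sin(a)] for y in(109,-109)])@r.T+[498.3,187.2,0]
for a in np.arange(1.7,2.1,.05): print(round(a,2),(proj(t,P(a))-px).round(1).tolist())
print(toolmove((568.4,-68.3,6),118),toolmove((653.8,-42,6),118))
E
```

```text
time_s: 2.6
ee_pos: [553.2, -82.6, 267.2]
ee_rot: [180.0, 0.0, 85.1]
force: [0.7, -0.6, 0.4]
gripper_width: 59.6
gripper_force: 0.0
time_s: 3.2
ee_pos: [553.6, -82.1, 267.1]
ee_rot: [-180.0, 0.0, 117.6]
force: [0.6, -0.1, 0.1]
gripper_width: 60.1
gripper_force: 0.0
1.7 [[-0.1, 14.9], [2.4, 15.6]]
1.75 [[-0.2, 12.1], [2.1, 12.7]]
1.8 [[-0.3, 9.3], [1.8, 9.9]]
1.85 [[-0.4, 6.6], [1.5, 7.2]]
1.9 [[-0.4, 3.9], [1.3, 4.5]]
1.95 [[-0.3, 1.3], [1.0, 1.9]]
2.0 [[-0.2, -1.2], [0.8, -0.6]]
2.05 [[-0.0, -3.6], [0.6, -3.0]]
2.1 [[0.2, -6.0], [0.5, -5.4]]
(array([  5.4,  19.5, 261.1]), array([-0. ,  0. , -0.4])) (array([-10.9, 107.4, 261.1]), array([-0. ,  0. , -0.4]))
```

In the tool's units: 6 mm is 0.12, 5 mm is 0.1.

```bash
python3 drive.py '[{"pos": [0.02,0.1,0.6]},{"pos": [0.04,0.12,0.8]},{"pos": [0.04,0.16,0.9]},{"pos": [0,0,0.9]},{"pos": [0,0,0.9]},{"pos": [0,0,0.6]},{"pos": [0,0,0.3]},{"pos": [0,0,0.16]}]' 60 20; python3 drive.py '[{"pos": [0,0,0.06]},{}]' ; python3 drive.py '[{},{},{},{},{}]' 20 20;python3 drive.py '[{"pos": [0,0,-0.4]},{"pos": [0,0,-0.8]},{"pos": [0,0,-0.8]},{"pos": [0,0,-0.8]},{"pos": [0,0,-0.8]},{"pos": [0,0,-0.4]},{}]'
python3 - <<'E'
from h import *
r=R.from_euler('z',8.85,degrees=True).as_matrix()
for q in [(20,62),(-15,20),(10.5,-65)]:
    w=r@np.array([*q,0])+[498.3,187.2,0];print(q,w.round(1),toolmove((*w[:2],206),188.85))
E
```

```text
time_s: 4.0
ee_pos: [567.4, -68.2, 7.2]
ee_rot: [-179.9, -0.1, 117.7]
force: [0.3, -0.0, 0.4]
gripper_width: 60.0
gripper_force: 0.0
time_s: 4.2
ee_pos: [569.0, -68.2, 6.5]
ee_rot: [180.0, 0.0, 117.8]
force: [-0.2, 0.2, 0.8]
gripper_width: 59.9
gripper_force: 0.0
time_s: 4.7
ee_pos: [568.9, -68.0, 6.6]
ee_rot: [180.0, 0.0, 117.8]
force: [0.7, -1.2, 3.7]
gripper_width: 35.3
gripper_force: 20.0
time_s: 5.4
ee_pos: [570.3, -68.2, 209.4]
ee_rot: [179.7, 0.3, 117.8]
force: [-0.1, -0.1, -0.4]
gripper_width: 35.4
gripper_force: 20.0
(20, 62) [508.5 251.5   0. ] (array([311.6,  94.6,   2.6]), array([  0.1,   0.4, -71. ]))
(-15, 20) [480.4 204.7   0. ] (array([283.3,  47.9,   2.4]), array([  0.1,   0.4, -71. ]))
(10.5, -65) [518.7 124.6   0. ] (array([194.6,  44.3,   2.8]), array([  0.1,   0.4, -71. ]))
```

```bash
python3 drive.py '[{"pos": [0.5,0.2,0]},{"pos": [0.8,0.24,0]},{"pos": [0.9,0.24,0]},{"pos": [0.9,0.24,0]},{"pos": [0.9,0.24,0]},{"pos": [0.9,0.24,0]},{"pos": [0.8,0.3,0]},{"pos": [0.52,0.18,0]}]' ; python3 drive.py '[{"r": [0,0,-1.6]},{"r": [0,0,-1.6]},{"r": [0,0,-1.6]},{"r": [0,0,-1.6]},{"r": [0,0,-1.6]},{"r": [0,0,-1.6]},{"r": [0,0,-1.6]},{"r": [0,0,-1.6]}]';python3 drive.py '[{"r": [0,0,-1.4]},{},{}]'
python3 - <<'E'
from h import *
print(toolmove((508.5,251.5,34),188.85))
c=env.camera_model("wrist");cv2.imwrite("pics/d.png",env.grab_frame("wrist"))
E
```

```text
time_s: 6.2
ee_pos: [504.7, 253.4, 203.8]
ee_rot: [-179.8, -0.0, 118.0]
force: [0.4, -0.5, -0.1]
gripper_width: 35.5
gripper_force: 20.0
time_s: 7.0
ee_pos: [505.4, 250.5, 203.7]
ee_rot: [-179.9, -0.2, -177.8]
force: [-0.3, -0.1, 0.3]
gripper_width: 35.1
gripper_force: 20.0
time_s: 7.3
ee_pos: [505.8, 250.7, 204.5]
ee_rot: [-180.0, -0.1, -171.3]
force: [-0.0, 0.3, -0.4]
gripper_width: 35.4
gripper_force: 20.0
(array([ -3.2,   0.5, 170.5]), array([-0. , -0.1, -0.2]))
```

View pics/d.png

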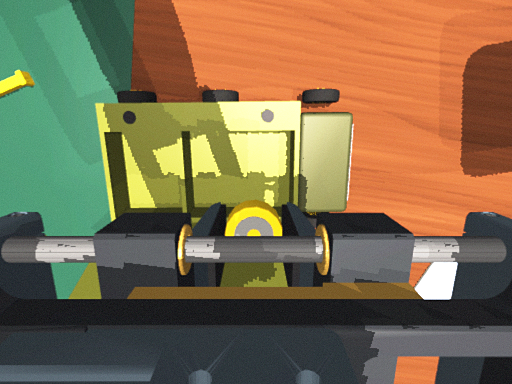

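The wrist view shows the wheel held over the wide bay. The bay outline and the screw holes at (129,117) and (267,116) are clear, so I can refine the truck pose from them.

```bash
python3 drive.py '[{"pos": [-0.06,0,0.6]},{"pos": [0,0,0.8]},{"pos": [0,0,0.8]},{"pos": [0,0,0.6]},{"pos": [0,0,0.4]},{"pos": [0,0,0.22]},{}]'; python3 drive.py '[{},{},{}]' 46; python3 drive.py '[{"pos": [0,0,-0.4]},{"pos": [0,0,-0.8]},{"pos": [0,0,-0.8]},{"pos": [0,0,-0.8]},{"pos": [0,0,-0.6]},{}]'
python3 - <<'E'
from h import *
im=cv2.imread("pics/d.png");c=env.camera_model("wrist")
# pose at that picture: rebuild from TCP offset (same orientation now)
p,r=pose();print(p)
c=dict(c);T=c['T'].copy();T[:3,3]+=np.array([505.8,250.7,204.5])-p;c['T']=T
g=cv2.cvtColor(im,cv2.COLOR_BGR2GRAY)
loc=np.array([[-57.5,75,62],[-57.5,-75,62],[-72.5,-110,62],[-72.5,110,62]])
px=np.array([[267,116],[129,117],[97,102],[301,101]])
def W(q,l): return l@R.from_euler('z',q[2]).as_matrix().T+[q[0],q[1],0]
f=least_squares(lambda q:(proj(c,W(q,loc))-px).ravel(),[500,190,.15]);print(f.x[:2],np.degrees(f.x[2]),f.fun.round(1))
t=env.camera_model("top")
im=env.grab_frame("top");cv2.imwrite("pics/e.png",im)
for b in blobs(im,*YEL,20): print(b,at(t,[b[0]],17).round(1)[0])
print(toolmove((653.8,-42,206),118))
E
```

```text
time_s: 8.05
ee_pos: [508.5, 251.0, 33.5]
ee_rot: [-179.9, -0.2, -171.2]
force: [-0.1, -1.1, 0.2]
gripper_width: 35.1
gripper_force: 20.0
time_s: 8.35
ee_pos: [510.1, 251.8, 36.1]
ee_rot: [180.0, 0.1, -171.2]
force: [-0.7, -0.1, -0.1]
gripper_width: 45.7
gripper_force: 0.0
time_s: 8.95
ee_pos: [511.9, 252.6, 210.8]
ee_rot: [179.8, 0.6, -171.2]
force: [0.5, -0.5, -0.3]
gripper_width: 46.1
gripper_force: 0.0
[511.89117671 252.60959896 210.81466045]
[501.74136981 191.03760202] 9.124246882564684 [ 1.7 -0.   0.2 -0.2 -2.5  0.4  0.7  0.2]
(array([284. , 188.8]), 74, array([284.2, 188.8]), array([12.7, 12. ]), 45.0) [653.3 -41.2  17. ]
(array([233.2, 231.2]), 334, array([236.4, 237.2]), array([52.8, 15.9]), 66.5) [532.1  99.4  17. ]
(array([217. , 240.8]), 203, array([215.6, 239.7]), array([17.9, 14.8]), 63.4) [504.4 144.3  17. ]
(array([202.4, 243.5]), 179, array([202.7, 243.5]), array([21.5, 11.1]), 71.6) [496.  185.4  17. ]
(array([181.5, 255.3]), 126, array([180.1, 256.3]), array([12. , 24.8]), 60.9) [461.6 244.   17. ]
(array([293.7, 263.5]), 110, array([293.7, 263.4]), array([ 5.8, 23.3]), 60.9) [445.6 -70.5  17. ]
(array([176. , 267.1]), 340, array([177., 266.]), array([34., 16.]), 0.0) [428.1 258.8  17. ]
(array([509.2, 274.5]), 60, array([508.5, 274.5]), array([13.,  5.]), 90.0) [ 415.  -693.2   17. ]
(array([ -96.4, -312.5,    2. ]), array([ 0.3,  0.2, 70.8]))
```

```bash
python3 - <<'E'
from h import *
print(toolmove((653.8,-42,206),188.8))
E
```

```text
(array([ -96.4, -312.5,    2. ]), array([0.1, 0.4, 0. ]))
```

In the tool's units: -45 mm is -0.9, -43 mm is -0.86.

```bash
python3 drive.py '[{"pos": [-0.1,-0.5,0]},{"pos": [-0.2,-0.86,0]},{"pos": [-0.3,-0.9,0]},{"pos": [-0.3,-0.9,0]},{"pos": [-0.3,-0.9,0]},{"pos": [-0.3,-0.9,0]},{"pos": [-0.26,-0.8,0]},{"pos": [-0.16,-0.48,0]}]' 60; python3 drive.py '[{},{}]'
python3 - <<'E'
from h import *
print(toolmove((653.8,-41.6,6),188.8))
c=env.camera_model("wrist");im=env.grab_frame("wrist");
for b in blobs(im,*YEL,100): print(b,at(c,[b[0]],17).round(1)[0],at(c,[b[2]],17).round(1)[0])
E
```

```text
time_s: 9.8
ee_pos: [652.4, -45.3, 202.9]
ee_rot: [-180.0, -0.2, -171.3]
force: [0.1, 0.5, -0.4]
gripper_width: 59.9
gripper_force: 0.0
time_s: 10.0
ee_pos: [651.3, -42.2, 203.3]
ee_rot: [179.9, -0.2, -171.2]
force: [0.1, 0.8, -0.2]
gripper_width: 60.1
gripper_force: 0.0
(array([ -3.1,  -0. , 197.3]), array([ 0.1, -0.2, -0. ]))
(array([238.8,   3.3]), 151, array([242.,   5.]), array([10., 26.]), 90.0) [459.5 -88.6  17. ] [460.6 -84.8  17. ]
(array([462.3,  67.1]), 9212, array([447.5,  69.5]), array([139., 127.]), 90.0) [485.5 182.2  17. ] [490.7 165.7  17. ]
(array([253.6, 176.9]), 312, array([253.5, 177. ]), array([27.6, 26.2]), 45.0) [653.5 -41.9  17. ] [653.7 -42.   17. ]
```

In the tool's units: -3 mm is -0.06, 45 mm is 0.9.

```bash
python3 drive.py '[{"pos": [-0.06,0,0.6]},{"pos": [0,0,0.8]},{"pos": [0,0,0.9]},{"pos": [0,0,0.8]},{"pos": [0,0,0.5]},{"pos": [0,0,0.24]},{"pos": [0,0,0.1]},{}]'; python3 drive.py '[{},{},{},{},{}]' 20 20;python3 drive.py '[{"pos": [0,0,-0.4]},{"pos": [0,0,-0.8]},{"pos": [0,0,-0.8]},{"pos": [0,0,-0.8]},{"pos": [0,0,-0.8]},{"pos": [0,0,-0.4]},{}]'
python3 drive.py '[{"pos": [0.22,0.44,0]},{"pos": [0.4,0.8,0]},{"pos": [0.4,0.9,0]},{"pos": [0.4,0.9,0]},{"pos": [0.4,0.9,0]},{"pos": [0.4,0.8,0]},{"pos": [0.3,0.5,0]},{"pos": [0.1,0.2,0]}]'; python3 drive.py '[{},{}]'
python3 - <<'E'
from h import *
r=R.from_euler('z',9,degrees=True).as_matrix()
w=r@np.array([-15,20,0])+[500,189,0];print(w,toolmove((*w[:2],34),188.9))
c=env.camera_model("wrist");im=env.grab_frame("wrist");cv2.imwrite("pics/f.png",im)
E
```

```text
time_s: 10.85
ee_pos: [655.4, -41.0, 8.5]
ee_rot: [-180.0, 0.0, -171.1]
force: [0.7, 0.2, 0.8]
gripper_width: 60.0
gripper_force: 0.0
time_s: 11.35
ee_pos: [655.7, -41.7, 8.9]
ee_rot: [-180.0, 0.1, -171.2]
force: [-1.5, -0.3, 5.2]
gripper_width: 35.2
gripper_force: 20.0
time_s: 12.05
ee_pos: [656.9, -41.9, 211.8]
ee_rot: [-179.9, 0.4, -171.2]
force: [0.4, -0.9, -0.1]
gripper_width: 34.9
gripper_force: 20.0
time_s: 12.85
ee_pos: [481.1, 208.4, 206.2]
ee_rot: [-180.0, -0.2, -171.0]
force: [0.6, 0.4, 0.0]
gripper_width: 35.2
gripper_force: 20.0
time_s: 13.05
ee_pos: [484.3, 206.2, 207.2]
ee_rot: [-179.9, -0.0, -171.2]
force: [0.1, 0.4, -0.1]
gripper_width: 35.2
gripper_force: 20.0
[482.05598559 206.40724984   0.        ] (array([  2.1,   0.7, 173.2]), array([-0.1, -0. , -0.1]))
```

View pics/f.png

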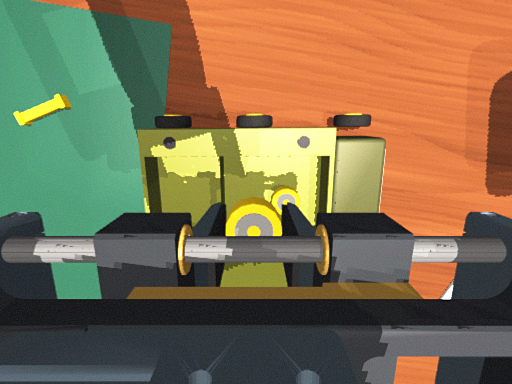

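Wheel one lies in the bay at about (286,197), and the second is held at (255,220). I'll check the clearance before lowering.

```bash
python3 - <<'E'
from h import *
c=env.camera_model("wrist")
print("wheel1",at(c,[[286,197]],38))
loc=np.array([[-57.5,75,62],[-57.5,-75,62],[-72.5,-110,62],[-72.5,110,62]])
px=np.array([[304,142],[170,143],[138,129],[336,128]])
def W(q,l): return l@R.from_euler('z',q[2]).as_matrix().T+[q[0],q[1],0]
f=least_squares(lambda q:(proj(c,W(q,loc))-px).ravel(),[500,190,.15]);print(f.x[:2],np.degrees(f.x[2]),f.fun.round(1))
print("tool proj",proj(c,[[482,206.4,38],pose()[0]]))
E
```

```text
wheel1 [[503.27462603 249.53034172  38.        ]]
[500.42136093 189.65581827] 9.063265579375484 [ 0.5  0.1 -0.2 -0.2 -1.1  0.2  0.9  0.1]
tool proj [[254.64949985 175.39587317]
 [254.42183712 228.21422912]]
```

```bash
python3 drive.py '[{"pos": [0.14,0.02,0.4]},{"pos": [0,0,0.8]},{"pos": [0,0,0.9]},{"pos": [0,0,0.6]},{"pos": [0,0,0.4]},{"pos": [0,0,0.24]},{"pos": [0,0,0.1]},{}]'; python3 drive.py '[{},{},{}]' 44; python3 drive.py '[{"pos": [0,0,-0.4]},{"pos": [0,0,-0.8]},{"pos": [0,0,-0.8]},{"pos": [0,0,-0.8]},{"pos": [0,0,-0.4]},{"pos": [0,0,-0.2]},{}]'
python3 - <<'E'
from h import *
t=env.camera_model("top");im=env.grab_frame("top")
for b in blobs(im,*YEL,20): 
    if b[0][0]>250: print(b,at(t,[b[2]],16).round(1)[0])
print(toolmove((445.9,-70,206),118.2))
E
```

```text
time_s: 13.9
ee_pos: [477.4, 206.5, 35.8]
ee_rot: [-180.0, -0.0, -171.2]
force: [0.3, 1.0, -0.1]
gripper_width: 35.2
gripper_force: 20.0
time_s: 14.2
ee_pos: [477.4, 207.1, 36.8]
ee_rot: [180.0, 0.1, -171.1]
force: [0.6, -0.1, -0.4]
gripper_width: 44.0
gripper_force: 0.0
time_s: 14.9
ee_pos: [477.3, 207.1, 207.2]
ee_rot: [180.0, 0.2, -171.1]
force: [-0.3, 0.5, -1.4]
gripper_width: 43.5
gripper_force: 0.0
(array([293.8, 263.4]), 109, array([293.7, 263.4]), array([ 5.8, 23.3]), 60.9) [445.8 -70.5  16. ]
(array([509.2, 274.5]), 60, array([508.5, 274.5]), array([13.,  5.]), 90.0) [ 415.  -691.6   16. ]
(array([  72.8, -268.8,   -0.3]), array([-0. , -0. , 70.7]))
```

In the tool's units: 7 mm is 0.14, -45 mm is -0.9.

```bash
python3 drive.py '[{"pos": [0.1,-0.48,0]},{"pos": [0.24,-0.84,0]},{"pos": [0.24,-0.9,0]},{"pos": [0.24,-0.9,0]},{"pos": [0.24,-0.9,0]},{"pos": [0.2,-0.76,0]},{"pos": [0.14,-0.4,0]},{"pos": [0.06,-0.2,0]}]' 40; python3 drive.py '[{"r": [0,0,1.6]},{"r": [0,0,1.6]},{"r": [0,0,1.6]},{"r": [0,0,1.6]},{"r": [0,0,1.6]},{"r": [0,0,1.6]},{"r": [0,0,1.6]},{"r": [0,0,1.6]}]';python3 drive.py '[{"r": [0,0,1.3]},{},{}]'
python3 - <<'E'
from h import *
c=env.camera_model("wrist");im=env.grab_frame("wrist");cv2.imwrite("pics/g.png",im)
for b in blobs(im,*YEL,100):
    box=cv2.boxPoints((b[2],b[3],b[4]));w=at(c,box,10)
    print(b,at(c,[b[0]],10).round(1)[0],w[:,:2].round(0).tolist())
print(env.state()['ee_rot'],toolmove((445.9,-70,5),118.2))
E
```

```text
time_s: 15.75
ee_pos: [444.6, -71.6, 204.2]
ee_rot: [179.9, -0.2, -171.3]
force: [0.6, 1.2, -0.8]
gripper_width: 40.2
gripper_force: 0.0
time_s: 16.55
ee_pos: [445.6, -69.2, 204.6]
ee_rot: [-179.9, -0.1, 124.6]
force: [-1.1, 0.2, -0.2]
gripper_width: 39.5
gripper_force: 0.0
time_s: 16.85
ee_pos: [445.8, -69.6, 205.1]
ee_rot: [-179.9, -0.1, 118.5]
force: [0.0, 0.1, 0.8]
gripper_width: 40.0
gripper_force: 0.0
(array([451. ,  61.3]), 7664, array([439. ,  58.5]), array([117., 144.]), 90.0) [589.3 163.9  10. ] [[464.0, 170.0], [609.0, 248.0], [696.0, 148.0], [537.0, 62.0]]
(array([252.8, 174.9]), 432, array([252.5, 174. ]), array([48.2, 12. ]), 88.7) [445.6 -72.1  10. ] [[422.0, -47.0], [436.0, -40.0], [468.0, -96.0], [454.0, -104.0]]
[-1.79949620e+02 -4.50773239e-02  1.18494837e+02] (array([-4.000e-01,  1.000e-01,  2.003e+02]), array([-0.1, -0. ,  0.3]))
```

```bash
python3 drive.py '[{"pos": [0.02,0,0.6]},{"pos": [0,0,0.8]},{"pos": [0,0,0.9]},{"pos": [0,0,0.8]},{"pos": [0,0,0.5]},{"pos": [0,0,0.24]},{"pos": [0,0,0.14]},{}]'; python3 drive.py '[{},{},{},{},{},{}]' 0 20;python3 drive.py '[{"pos": [0,0,-0.4]},{"pos": [0,0,-0.8]},{"pos": [0,0,-0.8]},{"pos": [0,0,-0.8]},{"pos": [0,0,-0.8]},{"pos": [0,0,-0.4]},{}]'
python3 - <<'E'
from h import *
r=R.from_euler('z',9,degrees=True).as_matrix()
w=r@np.array([8,-65,0])+[499.7,188.8,0];print(w,toolmove((*w[:2],206),189))
E
```

```text
time_s: 17.7
ee_pos: [445.2, -69.1, 6.3]
ee_rot: [-179.9, -0.1, 118.4]
force: [-0.1, 1.0, 0.5]
gripper_width: 39.5
gripper_force: 0.0
time_s: 18.3
ee_pos: [445.9, -69.4, 7.4]
ee_rot: [180.0, 0.0, 118.3]
force: [-1.0, 0.3, 5.6]
gripper_width: 10.8
gripper_force: 20.0
time_s: 19.0
ee_pos: [447.4, -69.6, 209.8]
ee_rot: [179.7, 0.3, 118.3]
force: [-0.6, -0.1, -1.3]
gripper_width: 10.7
gripper_force: 20.0
[517.76974695 125.85173358   0.        ] (array([138.6, 154.7,   4. ]), array([  0.1,   0.4, -70.7]))
```

In the tool's units: 35 mm is 0.7, 34 mm is 0.68.

```bash
python3 drive.py '[{"pos": [0.4,0.44,0]},{"pos": [0.64,0.7,0]},{"pos": [0.64,0.7,0]},{"pos": [0.6,0.68,0]},{"pos": [0.36,0.4,0]},{"pos": [0.14,0.18,0]},{}]'; python3 drive.py '[{"r": [0,0,-1.6]},{"r": [0,0,-1.6]},{"r": [0,0,-1.6]},{"r": [0,0,-1.6]},{"r": [0,0,-1.6]},{"r": [0,0,-1.6]},{"r": [0,0,-1.6]},{"r": [0,0,-1.6]}]';python3 drive.py '[{"r": [0,0,-1.3]},{},{}]'
python3 - <<'E'
from h import *
c=env.camera_model("wrist");im=env.grab_frame("wrist");cv2.imwrite("pics/i.png",im)
print(toolmove((517.8,125.9,34),189))
E
```

```text
time_s: 19.7
ee_pos: [515.6, 127.3, 205.2]
ee_rot: [-179.8, -0.0, 118.5]
force: [-0.2, 0.1, 0.5]
gripper_width: 10.7
gripper_force: 20.0
time_s: 20.5
ee_pos: [515.1, 124.6, 206.3]
ee_rot: [-179.9, -0.1, -177.4]
force: [-0.2, 0.9, -0.1]
gripper_width: 11.1
gripper_force: 20.0
time_s: 20.8
ee_pos: [515.5, 125.4, 206.6]
ee_rot: [-180.0, -0.1, -171.4]
force: [-0.5, -0.3, 0.5]
gripper_width: 10.8
gripper_force: 20.0
(array([ -2.3,  -0. , 172.7]), array([-0. , -0. , -0.3]))
```

View pics/i.png

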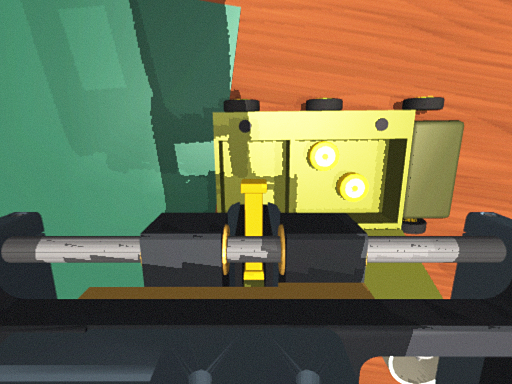

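Both wheels lie flat in the wide bay at (322,156) and (354,187). The axle is held over the narrow bay, aligned with the truck.

In the tool's units: -2 mm is -0.04, 45 mm is 0.9.

```bash
python3 drive.py '[{"pos": [-0.04,0,0.4]},{"pos": [0,0,0.8]},{"pos": [0,0,0.9]},{"pos": [0,0,0.6]},{"pos": [0,0,0.4]},{"pos": [0,0,0.24]},{"pos": [0,0,0.1]},{}]'; python3 drive.py '[{},{},{}]' 26; python3 drive.py '[{"pos": [0,0,-0.4]},{"pos": [0,0,-0.8]},{"pos": [0,0,-0.8]},{"pos": [0,0,-0.8]},{"pos": [0,0,-0.4]},{"pos": [0,0,-0.2]},{}]'
python3 - <<'E'
from h import *
c=env.camera_model("wrist");t=env.camera_model("top");cv2.imwrite("pics/j.png",env.grab_frame("wrist"));im=env.grab_frame("top");cv2.imwrite("pics/k.png",im)
for b in blobs(im,*YEL,20): 
    if b[0][0]>250: print(b,at(t,[b[2]],16).round(1)[0])
print(env.state()['ee_pos'],env.state()['qpos'].round(0))
E
```

```text
time_s: 21.65
ee_pos: [518.1, 126.9, 35.0]
ee_rot: [-180.0, 0.0, -171.2]
force: [0.4, 0.9, -0.2]
gripper_width: 10.8
gripper_force: 20.0
time_s: 21.95
ee_pos: [518.6, 127.1, 35.8]
ee_rot: [180.0, 0.1, -171.2]
force: [-0.5, -0.9, 0.2]
gripper_width: 25.8
gripper_force: 0.0
time_s: 22.65
ee_pos: [518.5, 127.1, 206.2]
ee_rot: [180.0, 0.2, -171.2]
force: [1.0, -0.7, 0.3]
gripper_width: 26.3
gripper_force: 0.0
(array([509.2, 274.5]), 60, array([508.5, 274.5]), array([13.,  5.]), 90.0) [ 415.  -691.6   16. ]
[517.21660106 126.80826922 203.77991501] [ 13.  15.  96.  -0.  69. -86.]
```

View pics/j.png

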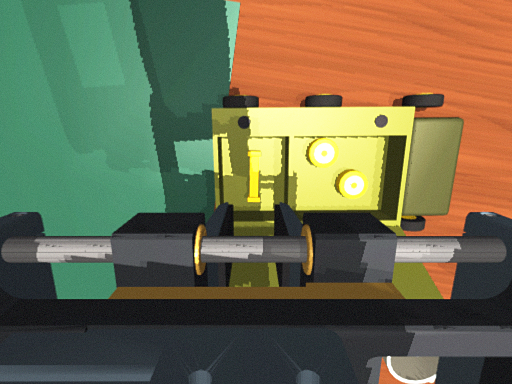

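Everything is in place: two wheels in the wide bay and the axle at (253,177) in the narrow bay. Next I go round behind the hatch with closed fingers.

The manual's scale: shifts go in shares of 50 mm and turns go in units of 5 degrees. Converting my numbers, -38 mm is -0.76, -20 mm is -0.4.

```bash
python3 drive.py '[{"pos": [0,0,-0.4]},{"pos": [0,0,-0.7]},{"pos": [0,0,-0.5]},{"pos": [-0.4,0.2,0]},{"pos": [-0.7,0.32,0]},{"pos": [-0.76,0.32,0]},{"pos": [-0.5,0.26,0]},{"pos": [-0.26,0.14,0]}]' 0 20; python3 drive.py '[{},{}]'
python3 - <<'E'
from h import *
r=R.from_euler('z',9,degrees=True).as_matrix()
w=r@np.array([150,0,0])+[499.7,188.8,0];print(w,toolmove((*w[:2],150),189))
E
```

```text
time_s: 23.55
ee_pos: [639.0, 209.6, 281.2]
ee_rot: [-180.0, -0.3, -171.1]
force: [0.2, 0.5, -0.5]
gripper_width: 0.5
gripper_force: 0.0
time_s: 23.75
ee_pos: [637.1, 208.0, 282.9]
ee_rot: [-179.9, -0.2, -171.1]
force: [0.2, 0.1, 0.3]
gripper_width: 0.4
gripper_force: 0.0
[647.85325109 212.26516976   0.        ] (array([-11.8,   2.7, 132.8]), array([-0.1, -0.2, -0.1]))
```

In the tool's units: 15 mm is 0.3, 38 mm is 0.76.

```bash
python3 drive.py '[{"pos": [-0.24,0.04,0.4]},{"pos": [0,0,0.7]},{"pos": [0,0,0.76]},{"pos": [0,0,0.5]},{"pos": [0,0,0.3]},{}]'; python3 drive.py '[{"pos": [0.16,0,0]},{"pos": [0.16,0,0]},{"pos": [0.16,0,0]},{"pos": [0.16,0,0]},{"pos": [0.16,0,0]},{"pos": [0.2,0,0]},{"pos": [0.2,0,0]},{"pos": [0.2,0,0]}]'; python3 drive.py '[{"pos": [0.2,0,0]},{"pos": [0.18,0,0]},{"pos": [0.16,0,0.02]},{"pos": [0.18,0,0.02]},{"pos": [0.16,0,0.02]},{"pos": [0.16,0,0.06]},{"pos": [0.16,0,0.08]},{"pos": [0.16,0,0.1]}]'; python3 drive.py '[{"pos": [0.14,0,0.12]},{"pos": [0.14,0,0.12]},{"pos": [0.14,0,0.14]},{"pos": [0.1,0,0.16]},{"pos": [0.08,0,0.16]},{"pos": [0.08,0,0.16]},{"pos": [0.06,0,0.14]},{}]'
python3 - <<'E'
from h import *
r=R.from_euler('z',9,degrees=True).as_matrix()
p=pose()[0];print((p-[499.7,188.8,0])@r)
E
```

```text
time_s: 24.35
ee_pos: [646.8, 210.8, 149.2]
ee_rot: [-179.9, -0.4, -171.2]
force: [0.2, -0.9, 0.6]
gripper_width: 0.7
gripper_force: 0.0
time_s: 25.15
ee_pos: [582.3, 201.9, 155.3]
ee_rot: [179.9, 0.5, -171.1]
force: [6.7, 0.9, 4.8]
gripper_width: 0.7
gripper_force: 3.4
time_s: 25.95
ee_pos: [515.4, 191.5, 138.6]
ee_rot: [180.0, 0.5, -171.1]
force: [5.2, 0.5, -0.2]
gripper_width: 0.3
gripper_force: 2.6
time_s: 26.75
ee_pos: [475.1, 185.0, 86.3]
ee_rot: [-180.0, -0.1, -171.2]
force: [0.5, 0.1, 1.1]
gripper_width: 0.3
gripper_force: 0.7
[-2.48524242e+01  6.84551170e-02  8.63180109e+01]
```

```bash
python3 drive.py '[{"pos": [0.06,0,0.12]},{"pos": [0.04,0,0.12]},{"pos": [0,0,0.08]},{"pos": [0,0,0.06]},{"pos": [0,0,0.04]},{}]'; python3 drive.py '[{"pos": [0,0,0.02]},{"pos": [0,0,0.02]},{"pos": [0,0,0.02]},{}]'
```

```text
time_s: 27.35
ee_pos: [471.1, 184.4, 67.2]
ee_rot: [-180.0, -0.1, -171.2]
force: [-1.3, 0.6, 15.0]
gripper_width: 0.8
gripper_force: 7.8
time_s: 27.75
ee_pos: [471.1, 184.5, 67.0]
ee_rot: [180.0, 0.0, -171.2]
force: [-7.5, -2.3, 36.0]
gripper_width: 0.4
gripper_force: 18.1
```

```bash
python3 drive.py '[{"pos": [0,0,-0.3]},{"pos": [0,0,-0.6]},{"pos": [-0.2,0,-0.7]},{"pos": [-0.2,0,-0.6]},{"pos": [0,0,-0.3]},{},{},{}]'
python3 - <<'E'
from h import *
c=env.camera_model("wrist");im=env.grab_frame("wrist");cv2.imwrite("pics/l.png",im)
np.save("l_T.npy",c['T']);cv2.imwrite("pics/m.png",cv2.resize(im[60:240,80:420],None,fx=2.35,fy=2.35,interpolation=cv2.INTER_CUBIC))
print(pose()[0])
E
```

```text
time_s: 28.55
ee_pos: [489.6, 187.1, 185.9]
ee_rot: [-179.9, -0.3, -171.2]
force: [1.1, 0.0, -0.2]
gripper_width: 0.7
gripper_force: 0.0
[489.89573899 187.14173487 186.0579736 ]
```

View pics/m.png

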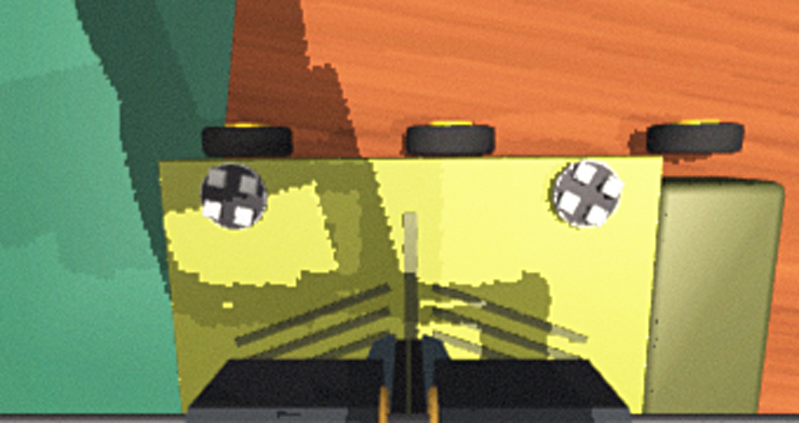

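The hatch is shut. The right screw head is at crop (233,196) and the left at (587,193), and the left cross is turned about 20° clockwise, so the start angles differ. I'll take close-ups of both for exact centres and arm angles.

```bash
cat > sc.py <<'E'
from h import *
import sys
c=env.camera_model("wrist");im=env.grab_frame("wrist");n=sys.argv[1];cv2.imwrite(f"pics/{n}.png",im);np.save(n+"_T.npy",c['T'])
print(n,pose()[0].round(1))
E
python3 drive.py '[{"pos": [-0.1,0.4,0.4]},{"pos": [-0.1,0.6,0.5]},{"pos": [-0.1,0.4,0.4]},{"pos": [0,0.1,0.16]},{},{},{}]'; python3 sc.py L1
python3 drive.py '[{"pos": [-0.2,0,0]},{"pos": [-0.4,0,0]},{"pos": [-0.2,0,0]},{},{},{}]';python3 sc.py L2
python3 drive.py '[{"pos": [0,-0.4,0]},{"pos": [0,-0.8,0]},{"pos": [0,-0.8,0]},{"pos": [0,-0.6,0]},{"pos": [0,-0.4,0]},{},{},{}]';python3 sc.py R2
python3 drive.py '[{"pos": [0.2,0,0]},{"pos": [0.4,0,0]},{"pos": [0.2,0,0]},{},{},{}]';python3 sc.py R1
cat > an.py <<'E'
from h import *
def patch(n,ctr,z,s=10,h=20,yaw=0):
    """ortho patch: up = world +x rotated.. columns=+x, rows=-y (map view), s px/mm"""
    c=dict(env.camera_model("wrist"));c['T']=np.load(n+"_T.npy");im=cv2.imread(f"pics/{n}.png")
    g=np.arange(-h,h,1/s);X,Y=np.meshgrid(g,-g)
    P=np.c_[X.ravel()+ctr[0],Y.ravel()+ctr[1],np.full(X.size,z)]
    m=proj(c,P).reshape(*X.shape,2).astype(np.float32)
    return cv2.remap(im,m[...,0],m[...,1],cv2.INTER_CUBIC)
if __name__=="__main__":
    r=R.from_euler('z',9,degrees=True).as_matrix();rows=[]
    for ns,q in((("L1","L2"),(-57.5,75,0)),(("R1","R2"),(-57.5,-75,0))):
        ctr=r@np.array(q)+[499.7,188.8,0];print(ctr)
        rows.append(np.hstack([patch(n,ctr,80) for n in ns]))
    cv2.imwrite("pics/n.png",cv2.resize(np.vstack(rows),(600,600)))
E
python3 an.py
```

```text
time_s: 29.3
ee_pos: [495.1, 263.3, 116.0]
ee_rot: [180.0, 0.1, -171.2]
force: [0.3, -0.1, -0.5]
gripper_width: 0.5
gripper_force: 0.0
L1 [495.2 263.4 116. ]
time_s: 29.95
ee_pos: [533.5, 269.9, 114.8]
ee_rot: [-180.0, -0.1, -171.2]
force: [-0.4, -0.2, 0.1]
gripper_width: 0.3
gripper_force: 0.0
L2 [533.5 270.  114.8]
time_s: 30.8
ee_pos: [556.9, 122.9, 115.0]
ee_rot: [180.0, 0.0, -171.1]
force: [0.3, -0.4, 0.6]
gripper_width: 0.6
gripper_force: 0.0
R2 [556.9 123.  114.9]
time_s: 31.45
ee_pos: [518.5, 116.0, 115.1]
ee_rot: [-180.0, 0.1, -171.1]
force: [0.3, 0.3, 0.4]
gripper_width: 0.7
gripper_force: 0.0
R1 [518.5 116.  115. ]
[431.17533554 253.8816438    0.        ]
[454.64050529 105.72839272   0.        ]
```

View pics/n.png

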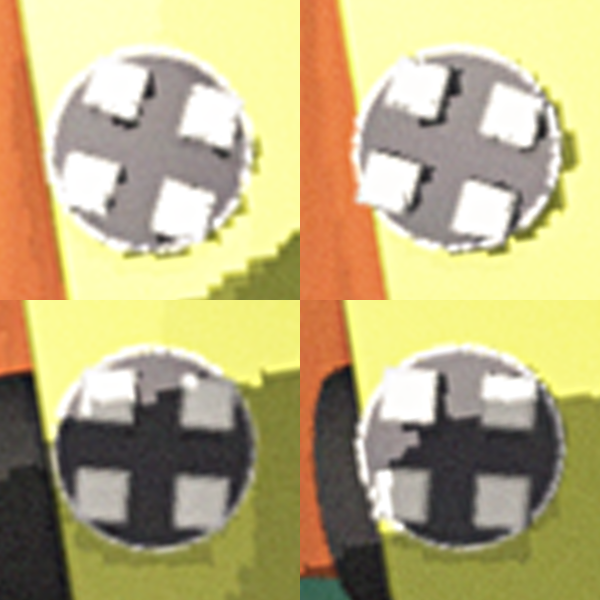

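The patches (map view, 7.5 px/mm) put both heads within 0.8 mm of prediction. The left arms are at −16.4° and the right at −2.7°. L is at (431.3,254.1) and R at (455.3,105.9). On to the screwdriver.

```bash
python3 drive.py '[{"pos": [0,0,-0.4]},{"pos": [0,0,-0.8]},{"pos": [0,0,-0.8]},{"pos": [0,-0.4,-0.5]},{"pos": [0.06,-0.8,0]},{"pos": [0.06,-0.96,0]},{"pos": [0.06,-0.96,0]},{"pos": [0.06,-0.96,0]}]' 60 50; python3 drive.py '[{"pos": [0.06,-0.96,0]},{"pos": [0.06,-0.96,0]},{"pos": [0.06,-0.96,0]},{"pos": [0.06,-0.7,0]},{"pos": [0,-0.4,0]},{"pos": [0,-0.1,0]},{},{}]';python3 sc.py D1
python3 - <<'E'
from an import *
im=cv2.imread("pics/D1.png");c=dict(env.camera_model("wrist"));c['T']=np.load("D1_T.npy")
for b in blobs(im,*RED,50): print(b,at(c,[b[0]],132),at(c,cv2.boxPoints((b[2],b[3],b[4])),132).round(1).tolist())
cv2.imwrite("pics/o.png",cv2.resize(np.hstack([patch("D1",(540,-283),132,h=40,s=5),patch("D1",(540,-286),60,h=60,s=5)]),(800,400)) if 0 else np.hstack([patch("D1",(540,-283),132,h=40,s=5),patch("D1",(540,-286),60,h=40,s=5)]))
E
```

```text
time_s: 32.3
ee_pos: [537.7, -89.5, 240.1]
ee_rot: [-180.0, 0.1, -171.1]
force: [0.9, 0.6, 0.3]
gripper_width: 59.4
gripper_force: 0.0
time_s: 33.1
ee_pos: [556.9, -289.4, 240.0]
ee_rot: [179.9, -0.0, -171.1]
force: [0.8, 0.8, 0.4]
gripper_width: 59.8
gripper_force: 0.0
D1 [ 556.9 -289.3  240.2]
(array([258.2, 170.8]), 517, array([259.4, 169.9]), array([27.9, 29.6]), 31.6) [[ 537.58812306 -288.02359794  132.        ]] [[544.9, -305.7, 132.0], [517.5, -294.2, 132.0], [528.2, -268.4, 132.0], [556.2, -279.5, 132.0]]
```

View pics/o.png

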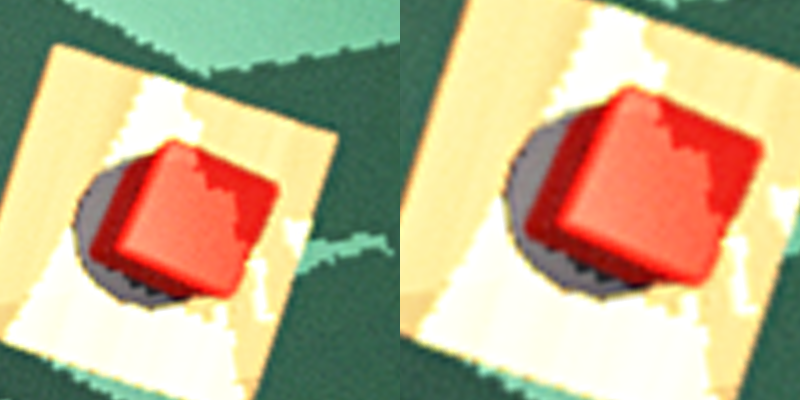

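In the z=132 patch the handle top is at (198,218), which puts it at (539.7,−286.6) with yaw about −24.3°. I'll align with it and check the stand centre.

In the tool's units: 8.3 degrees is 1.66.

```bash
python3 drive.py '[{"r": [0,0,1.66]},{"r": [0,0,1.66]},{"r": [0,0,1.66]},{"r": [0,0,1.66]},{},{}]'; python3 - <<'E'
from h import *
c=dict(env.camera_model("wrist"));c['T']=np.load("D1_T.npy")
f=lambda u,v:(540+(u-200)/5,-283-(v-200)/5,132)
k=at(c,proj(c,[f(55,45),f(338,135),f(5,340),f(250,410)]),60);print(k.round(1)); print("stand",(k[1]+k[2])/2)
d=k[1]-k[0];print(np.degrees(np.arctan2(d[1],d[0])),np.linalg.norm(d))
print(toolmove((539.9,-286.4,76),155.7))
E
```

```text
time_s: 33.75
ee_pos: [556.8, -289.9, 240.3]
ee_rot: [180.0, 0.0, 155.9]
force: [-0.3, 0.1, -0.7]
gripper_width: 59.9
gripper_force: 0.0
[[ 516.3 -239.4   60. ]
 [ 587.5 -262.1   60. ]
 [ 503.7 -313.7   60. ]
 [ 565.4 -331.3   60. ]]
stand [ 545.60055913 -287.88560777   60.        ]
-17.641767192639165 74.79024517554342
(array([ 17. ,  -3.7, 164.3]), array([0. , 0. , 0.2]))
```

In the tool's units: 35 mm is 0.7, 25 mm is 0.5.

```bash
python3 drive.py '[{"pos": [0.2,-0.04,0.1]},{"pos": [0.14,-0.04,0.2]},{"pos": [0,0,0.5]},{"pos": [0,0,0.7]},{"pos": [0,0,0.7]},{"pos": [0,0,0.5]},{"pos": [0,0,0.3]},{"pos": [0,0,0.2]}]' 50 50; python3 drive.py '[{"pos": [0,0,0.04]},{},{}]'; python3 - <<'E'
from h import *
print(toolmove((539.9,-286.4,78),155.7),env.state()['force'])
E
```

```text
time_s: 34.55
ee_pos: [539.0, -287.0, 78.6]
ee_rot: [180.0, -0.1, 155.8]
force: [-0.2, -0.5, 0.3]
gripper_width: 50.1
gripper_force: 0.0
time_s: 34.85
ee_pos: [540.3, -288.0, 79.1]
ee_rot: [-180.0, 0.1, 155.7]
force: [0.9, 0.3, -0.2]
gripper_width: 50.1
gripper_force: 0.0
(array([1. , 1.3, 1.1]), array([-0. ,  0.1, -0. ])) [ 0.89691299  0.26846729 -0.1828479 ]
```

Grip, then lift straight up by 90 mm, since the bit reaches 52 mm into the stand.

```bash
python3 drive.py '[{"pos": [0.02,0.02,0]},{},{},{},{},{},{},{}]' 10 50; python3 - <<'E'
from h import *
s=env.state();print(s['ee_pos'],s['ee_rot'],s['force'])
E
python3 drive.py '[{"pos": [0,0,-0.1]},{"pos": [0,0,-0.3]},{"pos": [0,0,-0.6]},{"pos": [0,0,-0.7]},{"pos": [0,0,-0.7]},{"pos": [0,0,-0.4]},{"pos": [0,0,-0.2]},{}]'; python3 drive.py '[{},{}]'
python3 sc.py E1; python3 - <<'E'
from h import *
for x,y,a,n in((431.3,254.1,253.6,'L'),(455.3,105.9,177.3,'R')): print(n,toolmove((x,y,180),a))
t=env.camera_model("top");s=env.camera_model("scene")
ti=env.grab_frame("top");cv2.imwrite("pics/E_top.png",ti);cv2.imwrite("pics/E_scene.png",env.grab_frame("scene"))
E
```

```text
time_s: 35.65
ee_pos: [539.2, -286.4, 78.3]
ee_rot: [180.0, 0.0, 155.6]
force: [-0.3, 1.1, 4.2]
gripper_width: 25.8
gripper_force: 50.0
[ 539.23015017 -286.35054539   78.31603369] [1.79997847e+02 3.02844354e-02 1.55644571e+02] [-0.2978258   1.09862182  4.18513677]
time_s: 36.45
ee_pos: [539.4, -286.7, 228.8]
ee_rot: [-180.0, 0.1, 155.6]
force: [-0.4, -0.2, -1.2]
gripper_width: 25.7
gripper_force: 50.0
time_s: 36.65
ee_pos: [538.3, -285.9, 226.0]
ee_rot: [180.0, -0.2, 155.6]
force: [0.4, -0.7, -0.6]
gripper_width: 25.6
gripper_force: 50.0
E1 [ 538.4 -286.   226.2]
L (array([320.2, 447.9,  47.3]), array([  0.2,  -0.1, -98. ]))
R (array([237.2, 322.7,  47. ]), array([  0. ,  -0.2, -21.7]))
```

```bash
python3 - <<'E'
from h import *
c=dict(env.camera_model("wrist"));T=np.load("E1_T.npy");c['T']=T;im=cv2.imread("pics/E1.png")
p=np.array([538.4,-286.0,226.2]);Rt=R.from_euler('xyz',[180,0,155.6],degrees=True)
s,h=10,30
g=np.arange(-h,h,1/s);X,Y=np.meshgrid(g,g)   # cols: tool y, rows: -tool x (up=+x)
def pa(z):
    P=p+Rt.apply(np.c_[-Y.ravel()+10,X.ravel(),np.full(X.size,z)])
    m=proj(c,P).reshape(*X.shape,2).astype(np.float32);return cv2.resize(cv2.remap(im,m[...,0],m[...,1],cv2.INTER_CUBIC),(400,400))
cv2.imwrite("pics/p.png",np.hstack([pa(12.3),pa(-53.7)]))
E
```

```text
(no output)
```

View pics/p.png

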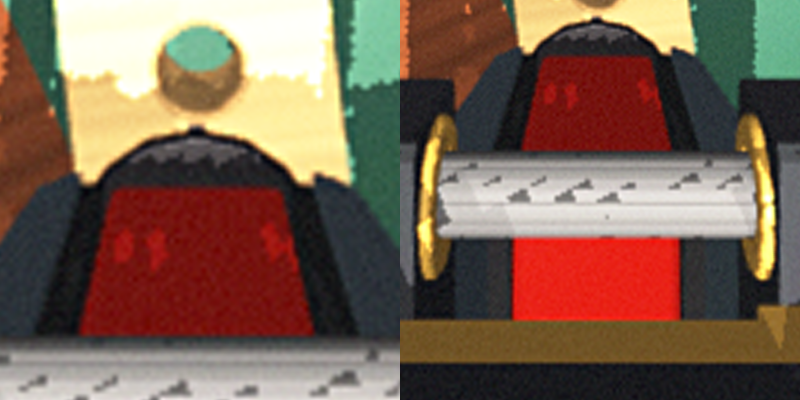

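The left patch shows the flange's front rim at row 133 ± 4, so the driver sits about −0.6 mm along tool x and is centred in y. Flying to the left screw.

In the tool's units: 38 mm is 0.76, 27 mm is 0.54.

```bash
python3 drive.py '[{"pos": [0.24,0.34,0]},{"pos": [0.44,0.6,0]},{"pos": [0.54,0.76,0]},{"pos": [0.54,0.76,0]},{"pos": [0.54,0.76,0]},{"pos": [0.54,0.76,0]},{"pos": [0.54,0.76,0]},{"pos": [0.54,0.76,0]}]'; python3 drive.py '[{"pos": [0.54,0.76,0]},{"pos": [0.54,0.76,0]},{"pos": [0.54,0.76,0]},{"pos": [0.44,0.6,0]},{"pos": [0.3,0.4,0]},{"pos": [0.12,0.18,0]},{}]'; python3 drive.py '[{"r": [0,0,-1.64]},{"r": [0,0,-1.64]},{"r": [0,0,-1.64]},{"r": [0,0,-1.64]},{"r": [0,0,-1.64]},{"r": [0,0,-1.64]},{"r": [0,0,-1.64]},{"r": [0,0,-1.64]}]';python3 drive.py '[{"r": [0,0,-1.64]},{"r": [0,0,-1.64]},{"r": [0,0,-1.6]},{"r": [0,0,-1.6]},{},{},{}]'
python3 - <<'E'
from h import *
print(toolmove((431.1,253.5,160),253.6),env.state()['qpos'].round(1))
E
```

```text
time_s: 37.6
ee_pos: [473.1, 46.6, 227.7]
ee_rot: [-180.0, -0.0, 155.6]
force: [1.8, 1.1, -0.2]
gripper_width: 25.9
gripper_force: 50.0
time_s: 38.3
ee_pos: [432.1, 254.4, 227.5]
ee_rot: [-180.0, -0.0, 155.8]
force: [1.0, -0.4, -0.9]
gripper_width: 25.6
gripper_force: 50.0
time_s: 39.1
ee_pos: [432.8, 251.9, 227.8]
ee_rot: [-180.0, -0.0, -138.5]
force: [-0.6, -0.8, -0.2]
gripper_width: 25.8
gripper_force: 50.0
time_s: 39.8
ee_pos: [432.5, 253.1, 227.9]
ee_rot: [-180.0, -0.0, -106.5]
force: [0.8, 0.0, -1.4]
gripper_width: 25.8
gripper_force: 50.0
(array([-0. ,  1.5, 67.9]), array([-0. , -0. , -0.1])) [  29.    11.1   97.6   -0.    71.3 -134.4]
```

```bash
python3 drive.py '[{"pos": [0,0.03,0.2]},{"pos": [0,0,0.5]},{"pos": [0,0,0.44]},{"pos": [0,0,0.24]},{"pos": [0,0,0.04]},{},{},{}]'
python3 - <<'E'
from h import *
print(toolmove((431.1,253.5,150),253.6),env.state()['force'])
E
```

```text
time_s: 40.6
ee_pos: [431.5, 254.5, 157.9]
ee_rot: [-179.9, 0.1, -106.4]
force: [1.1, -0.2, -1.0]
gripper_width: 25.6
gripper_force: 50.0
(array([1.1, 0.1, 7.9]), array([-0.1,  0.1,  0. ])) [ 1.11418582 -0.24498013 -1.02772335]
```

```bash
python3 drive.py '[{"pos": [0.016,0,0.06]},{"pos": [0,0,0.06]},{},{}]'; python3 drive.py '[{"pos": [0,0,0.04]},{"pos": [0,0,0.04]},{"pos": [0,0,0.02]},{}]'; python3 drive.py '[{"pos": [0,0,0.02]},{"pos": [0,0,0.02]},{}]'
```

```text
time_s: 41.0
ee_pos: [430.6, 253.3, 150.8]
ee_rot: [180.0, -0.0, -106.4]
force: [-0.8, 0.3, 0.1]
gripper_width: 25.8
gripper_force: 50.0
time_s: 41.4
ee_pos: [430.6, 253.3, 145.9]
ee_rot: [180.0, -0.0, -106.4]
force: [0.3, 0.3, 0.2]
gripper_width: 26.0
gripper_force: 50.0
time_s: 41.7
ee_pos: [430.6, 253.4, 145.2]
ee_rot: [-180.0, 0.0, -106.4]
force: [-1.9, -1.5, 9.1]
gripper_width: 26.0
gripper_force: 50.0
```

The bit dropped into the recess and reached the floor at TCP 145.2 (9 N). Turning clockwise while following the sink.

```bash
R='x'; python3 drive.py '[{"pos": [0,0,0.004],"r": [0,0,1.4]},{"pos": [0,0,0.004],"r": [0,0,1.4]},{"pos": [0,0,0.004],"r": [0,0,1.4]},{"pos": [0,0,0.004],"r": [0,0,1.4]},{"pos": [0,0,0.004],"r": [0,0,1.4]},{"pos": [0,0,0.004],"r": [0,0,1.4]},{"pos": [0,0,0.004],"r": [0,0,1.4]},{}]';python3 -c "
from h import *;s=env.state();print(s['torque'])"; python3 drive.py '[{"pos": [0,0,0.004],"r": [0,0,1.4]},{"pos": [0,0,0.004],"r": [0,0,1.4]},{"pos": [0,0,0.004],"r": [0,0,1.4]},{"pos": [0,0,0.004],"r": [0,0,1.4]},{"pos": [0,0,0.004],"r": [0,0,1.4]},{"pos": [0,0,0.004],"r": [0,0,1.4]},{"pos": [0,0,0.004],"r": [0,0,1.4]},{}]';python3 -c "
from h import *;s=env.state();print(s['torque'])"
```

```text
time_s: 42.5
ee_pos: [430.8, 254.0, 144.1]
ee_rot: [179.9, 0.1, -155.5]
force: [-3.4, 0.3, 10.2]
gripper_width: 26.1
gripper_force: 50.0
[0.09491419 0.56223911 0.00582556]
time_s: 43.3
ee_pos: [430.7, 254.2, 142.8]
ee_rot: [179.9, -0.0, 155.5]
force: [-3.8, 0.6, 10.7]
gripper_width: 25.8
gripper_force: 50.0
[0.20387467 0.70146704 0.00303481]
```

```bash
python3 drive.py '[{"pos": [0,0,0.004],"r": [0,0,1.4]},{"pos": [0,0,0.004],"r": [0,0,1.4]},{"pos": [0,0,0.004],"r": [0,0,1.4]},{"pos": [0,0,0.004],"r": [0,0,1.4]},{"pos": [0,0,0.004],"r": [0,0,1.4]},{"pos": [0,0,0.004],"r": [0,0,1.4]},{"pos": [0,0,0.004],"r": [0,0,1.4]}]'; python3 drive.py '[{"pos": [0,0,0.004],"r": [0,0,1.4]},{"pos": [0,0,0.004],"r": [0,0,1.4]},{"pos": [0,0,0.004],"r": [0,0,1.4]},{"pos": [0,0,0.004],"r": [0,0,1.4]},{"pos": [0,0,0.004],"r": [0,0,1.4]},{"pos": [0,0,0.004],"r": [0,0,1.4]},{"pos": [0,0,0.002],"r": [0,0,1]}]';python3 -c "
from h import *;s=env.state();print(s['torque'],s['qpos'].round(1),s['effort'].round(3))"; python3 drive.py '[{"pos": [0,0,0.002],"r": [0,0,0.8]},{"pos": [0,0,0.002],"r": [0,0,0.8]}]';python3 -c "
from h import *;s=env.state();print(s['torque'],s['qpos'].round(1),s['effort'].round(3))"
```

```text
time_s: 44.0
ee_pos: [430.8, 254.5, 141.6]
ee_rot: [179.9, -0.1, 106.3]
force: [-3.1, 0.8, 10.4]
gripper_width: 25.8
gripper_force: 50.0
time_s: 44.7
ee_pos: [431.1, 254.6, 140.3]
ee_rot: [180.0, -0.2, 59.4]
force: [-2.8, 1.9, 9.8]
gripper_width: 25.8
gripper_force: 50.0
[0.23505537 0.67327681 0.05274076] [2.920e+01 1.510e+01 1.057e+02 1.000e-01 5.890e+01 5.970e+01] [ -1.214 -30.53  -18.213  -0.693  -0.785  -0.537]
time_s: 44.9
ee_pos: [431.1, 254.6, 140.1]
ee_rot: [-180.0, -0.2, 51.5]
force: [-2.9, 1.0, 10.1]
gripper_width: 25.7
gripper_force: 50.0
[0.22783418 0.62717419 0.05018211] [2.920e+01 1.510e+01 1.058e+02 1.000e-01 5.890e+01 6.770e+01] [ -1.168 -30.567 -18.197  -0.674  -0.773  -0.523]
```

```bash
for i in 1 2 3 4; do case $i in *) python3 drive.py '[{"pos": [0,0,0.002],"r": [0,0,0.8]}]' | sed -n '2,4p';; esac; python3 -c "
from h import *;s=env.state();print(s['torque'].round(3))"; done
```

```text
ee_pos: [431.2, 254.6, 140.0]
ee_rot: [-180.0, -0.2, 47.5]
force: [-3.7, 1.3, 10.1]
[0.265 0.618 0.082]
ee_pos: [431.2, 254.6, 139.9]
ee_rot: [-180.0, -0.2, 43.5]
force: [-1.7, 1.0, 11.7]
[0.266 0.594 0.059]
ee_pos: [431.2, 254.6, 139.8]
ee_rot: [-180.0, -0.2, 39.5]
force: [-1.6, 0.1, 10.4]
[0.248 0.625 0.088]
ee_pos: [431.3, 254.5, 139.8]
ee_rot: [-179.9, -0.2, 35.5]
force: [-2.7, 1.4, 11.0]
[0.203 0.525 0.125]
```

```bash
python3 drive.py '[{"r": [0,0,0.8]}]' | sed -n '2,4p'; python3 -c "
from h import *;s=env.state();print(s['torque'].round(3))";python3 drive.py '[{"r": [0,0,0.8]}]' | sed -n '2,4p'; python3 -c "
from h import *;s=env.state();print(s['torque'].round(3))";python3 drive.py '[{"r": [0,0,0.8]}]' | sed -n '2,4p'; python3 -c "
from h import *;s=env.state();print(s['torque'].round(3))"
```

```text
ee_pos: [431.3, 254.6, 139.8]
ee_rot: [-179.9, -0.2, 31.5]
force: [-1.3, -0.0, 9.6]
[0.256 0.577 0.35 ]
ee_pos: [431.4, 254.5, 139.8]
ee_rot: [-179.9, -0.2, 27.5]
force: [-2.5, 0.9, 10.5]
[0.291 0.579 0.597]
ee_pos: [431.5, 254.6, 139.8]
ee_rot: [-179.9, -0.2, 23.6]
force: [-2.1, 1.6, 9.8]
[0.402 0.527 0.908]
```

Torque jumped to 0.9 N m, so the left screw is on its stop. I'll unload, lift, and take a look with the top camera numerically.

```bash
python3 drive.py '[{"r": [0,0,-0.8]},{"r": [0,0,-0.8]},{"pos": [0,0,-0.006],"r": [0,0,-0.8]},{"pos": [0,0,-0.006],"r": [0,0,-0.8]},{}]' | sed -n '2,4p'; python3 -c "
from h import *;s=env.state();print(s['torque'].round(3))"; python3 drive.py '[{"pos": [0,0,-0.06]},{"pos": [0,0,-0.1]},{"pos": [0,0,-0.2]},{"pos": [0,0,-0.5]},{"pos": [0,0,-0.5]},{"pos": [0,0,-0.3]},{},{}]'; python3 - <<'E'
from h import *
print(toolmove((454.7,105.9,227),177.3),env.state()['qpos'].round(1))
E
```

```text
ee_pos: [431.5, 254.4, 140.0]
ee_rot: [-180.0, -0.2, 39.7]
force: [-0.0, 0.7, 7.1]
[0.164 0.257 0.007]
time_s: 46.9
ee_pos: [430.4, 253.1, 221.2]
ee_rot: [180.0, 0.0, 39.6]
force: [-0.6, -0.0, -0.6]
gripper_width: 25.6
gripper_force: 50.0
(array([-75.2, 128.9,  -5.7]), array([  -0. ,    0. , -137.7])) [29.2 11.2 98.4 -0.  70.4 79.5]
```

```bash
python3 drive.py '[{"pos": [-0.16,0.28,0]},{"pos": [-0.36,0.62,0]},{"pos": [-0.44,0.76,0]},{"pos": [-0.36,0.62,0]},{"pos": [-0.18,0.3,0]},{}]'; python3 drive.py '[{"r": [0,0,-1.62]},{"r": [0,0,-1.62]},{"r": [0,0,-1.62]},{"r": [0,0,-1.62]},{"r": [0,0,-1.62]},{"r": [0,0,-1.62]},{"r": [0,0,-1.62]},{"r": [0,0,-1.62]}]';python3 drive.py '[{"r": [0,0,-1.62]},{"r": [0,0,-1.62]},{"r": [0,0,-1.62]},{"r": [0,0,-1.62]},{"r": [0,0,-1.62]},{"r": [0,0,-1.62]},{"r": [0,0,-1.62]},{"r": [0,0,-1.62]}]'; python3 drive.py '[{"r": [0,0,-1.62]},{},{},{}]'
python3 - <<'E'
from h import *
print(toolmove((454.7,105.9,160),177.3),env.state()['qpos'].round(1))
E
python3 sc.py E2
```

```text
time_s: 47.5
ee_pos: [454.5, 104.1, 220.1]
ee_rot: [-180.0, 0.2, 39.4]
force: [-0.4, 0.1, -1.2]
gripper_width: 25.9
gripper_force: 50.0
time_s: 48.3
ee_pos: [454.4, 107.1, 220.4]
ee_rot: [-179.9, -0.0, 104.8]
force: [0.4, -0.2, -1.1]
gripper_width: 26.0
gripper_force: 50.0
time_s: 49.1
ee_pos: [454.4, 107.1, 220.4]
ee_rot: [-180.0, -0.1, 169.6]
force: [0.1, 0.6, -1.4]
gripper_width: 25.8
gripper_force: 50.0
time_s: 49.5
ee_pos: [454.9, 106.6, 221.0]
ee_rot: [-180.0, -0.0, 177.3]
force: [-0.5, -0.5, -1.1]
gripper_width: 26.2
gripper_force: 50.0
(array([ 0.2, -0.7, 61. ]), array([-0., -0., -0.])) [ 11.8   8.3 102.1   0.   69.6 -75.5]
E2 [455.  106.5 221.2]
```

```bash
python3 drive.py '[{"pos": [0.004,-0.012,0.2]},{"pos": [0,0,0.4]},{"pos": [0,0,0.4]},{"pos": [0,0,0.22]},{"pos": [0,0,0.04]},{},{},{}]'
python3 - <<'E'
from h import *
print(toolmove((454.7,105.9,150),177.3),env.state()['force'])
E
```

```text
time_s: 50.35
ee_pos: [455.6, 105.8, 159.2]
ee_rot: [180.0, 0.1, 177.3]
force: [0.1, 0.2, 0.2]
gripper_width: 25.8
gripper_force: 50.0
(array([0.9, 0.1, 9.2]), array([0. , 0.1, 0. ])) [0.06704104 0.17290599 0.23188323]
```

In the tool's units: 4 mm is 0.08, 3 mm is 0.06.

```bash
python3 drive.py '[{"pos": [0.014,0,0.08]},{"pos": [0,0,0.06]},{},{}]'; python3 drive.py '[{"pos": [0,0,0.04]},{"pos": [0,0,0.04]},{"pos": [0,0,0.02]},{}]'; python3 drive.py '[{"pos": [0,0,0.02]},{"pos": [0,0,0.02]},{}]'
```

```text
time_s: 50.75
ee_pos: [454.2, 105.6, 151.3]
ee_rot: [-180.0, -0.0, 177.3]
force: [-0.2, -0.5, -0.3]
gripper_width: 25.7
gripper_force: 50.0
time_s: 51.15
ee_pos: [454.2, 105.6, 146.3]
ee_rot: [-180.0, -0.0, 177.3]
force: [0.3, -0.1, -0.5]
gripper_width: 26.0
gripper_force: 50.0
time_s: 51.45
ee_pos: [454.4, 105.6, 145.6]
ee_rot: [180.0, 0.0, 177.3]
force: [-1.7, -0.7, 8.7]
gripper_width: 25.6
gripper_force: 50.0
```

The manual's scale: shifts go in shares of 50 mm and turns go in units of 5 degrees. Converting my numbers, 0.2 mm is 0.004, 7 degrees is 1.4.

```bash
python3 drive.py '[{"pos": [0,0,0.004],"r": [0,0,1.4]},{"pos": [0,0,0.004],"r": [0,0,1.4]},{"pos": [0,0,0.004],"r": [0,0,1.4]},{"pos": [0,0,0.004],"r": [0,0,1.4]},{"pos": [0,0,0.004],"r": [0,0,1.4]},{"pos": [0,0,0.004],"r": [0,0,1.4]},{"pos": [0,0,0.004],"r": [0,0,1.4]}]'; python3 drive.py '[{"pos": [0,0,0.004],"r": [0,0,1.4]},{"pos": [0,0,0.004],"r": [0,0,1.4]},{"pos": [0,0,0.004],"r": [0,0,1.4]},{"pos": [0,0,0.004],"r": [0,0,1.4]},{"pos": [0,0,0.004],"r": [0,0,1.4]},{"pos": [0,0,0.004],"r": [0,0,1.4]},{"pos": [0,0,0.004],"r": [0,0,1.4]}]';python3 -c "
from h import *;s=env.state();print(s['torque'])"; python3 drive.py '[{"pos": [0,0,0.004],"r": [0,0,1.4]},{"pos": [0,0,0.004],"r": [0,0,1.4]},{"pos": [0,0,0.004],"r": [0,0,1.4]},{"pos": [0,0,0.004],"r": [0,0,1.4]}]';  python3 drive.py '[{"r": [0,0,-1]},{"pos": [0,0,-0.02],"r": [0,0,-1]},{"pos": [0,0,-0.06]},{"pos": [0,0,-0.08]},{"pos": [0,0,-0.08]},{}]'
```

```text
time_s: 52.15
ee_pos: [454.8, 106.1, 144.5]
ee_rot: [179.9, 0.0, 128.1]
force: [-1.1, 0.5, 10.2]
gripper_width: 26.0
gripper_force: 50.0
time_s: 52.85
ee_pos: [454.8, 106.3, 143.2]
ee_rot: [179.9, -0.1, 79.0]
force: [-2.4, 0.5, 10.0]
gripper_width: 26.2
gripper_force: 50.0
[0.20859325 0.46679265 0.06050591]
time_s: 53.25
ee_pos: [455.2, 106.5, 142.5]
ee_rot: [179.9, -0.2, 51.0]
force: [-2.2, 1.9, 10.1]
gripper_width: 25.4
gripper_force: 50.0
time_s: 53.85
ee_pos: [454.6, 105.6, 153.3]
ee_rot: [180.0, -0.0, 61.3]
force: [-0.1, -0.0, -0.3]
gripper_width: 25.9
gripper_force: 50.0
```

In the tool's units: -8 degrees is -1.6.

```bash
python3 drive.py '[{"r": [0,0,-1.6]},{"r": [0,0,-1.6]},{"r": [0,0,-1.6]},{"r": [0,0,-1.6]},{"r": [0,0,-1.6]},{"r": [0,0,-1.6]},{"r": [0,0,-1.6]},{"r": [0,0,-1.6]}]'; python3 drive.py '[{"r": [0,0,-1.6]},{"r": [0,0,-1.6]},{"r": [0,0,-1.6]},{"r": [0,0,-0.4]},{},{}]'; python3 drive.py '[{"pos": [0,0,0.06]},{"pos": [0,0,0.06]},{"pos": [0,0,0.06]},{"pos": [0,0,0.04]},{},{}]'
```

```text
time_s: 54.65
ee_pos: [454.1, 105.6, 152.6]
ee_rot: [-180.0, -0.0, 125.6]
force: [-0.1, 0.7, -0.9]
gripper_width: 25.7
gripper_force: 50.0
time_s: 55.25
ee_pos: [454.2, 105.6, 152.7]
ee_rot: [-180.0, -0.0, 151.3]
force: [0.0, 0.2, -0.8]
gripper_width: 25.5
gripper_force: 50.0
time_s: 55.85
ee_pos: [454.2, 105.6, 142.7]
ee_rot: [180.0, 0.0, 151.3]
force: [-2.5, -0.0, 7.5]
gripper_width: 25.7
gripper_force: 50.0
```

In the tool's units: 0.2 mm is 0.004, 7 degrees is 1.4.

```bash
python3 drive.py '[{"pos": [0,0,0.004],"r": [0,0,1.4]},{"pos": [0,0,0.004],"r": [0,0,1.4]},{"pos": [0,0,0.004],"r": [0,0,1.4]},{"pos": [0,0,0.004],"r": [0,0,1.4]},{"pos": [0,0,0.004],"r": [0,0,1.4]},{"pos": [0,0,0.004],"r": [0,0,1.4]},{"pos": [0,0,0.004],"r": [0,0,1.4]}]'; python3 drive.py '[{"pos": [0,0,0.004],"r": [0,0,1.4]},{"pos": [0,0,0.004],"r": [0,0,1.4]},{"pos": [0,0,0.004],"r": [0,0,1.4]},{"pos": [0,0,0.004],"r": [0,0,1.4]},{"pos": [0,0,0.004],"r": [0,0,1.4]},{"pos": [0,0,0.004],"r": [0,0,1.4]},{"pos": [0,0,0.002],"r": [0,0,1.4]}]';python3 -c "
from h import *;s=env.state();print(s['torque'])"; python3 drive.py '[{"pos": [0,0,0.002],"r": [0,0,0.8]},{"pos": [0,0,0.002],"r": [0,0,0.8]}]';python3 -c "
from h import *;s=env.state();print(s['torque'],s['qpos'].round(1))"
```

```text
time_s: 56.55
ee_pos: [454.9, 106.3, 141.6]
ee_rot: [179.9, -0.1, 102.0]
force: [-1.5, 1.3, 7.2]
gripper_width: 25.7
gripper_force: 50.0
time_s: 57.25
ee_pos: [455.1, 106.5, 140.4]
ee_rot: [179.9, -0.2, 53.0]
force: [0.2, 1.3, 7.9]
gripper_width: 25.6
gripper_force: 50.0
[0.418075   0.15349919 0.03486194]
time_s: 57.45
ee_pos: [455.1, 106.5, 140.2]
ee_rot: [180.0, -0.2, 45.2]
force: [-1.5, 1.8, 6.7]
gripper_width: 25.8
gripper_force: 50.0
[0.38122857 0.20419088 0.03009694] [1.170e+01 1.230e+01 1.097e+02 1.000e-01 5.780e+01 5.650e+01]
```

```bash
T(){ python3 -c "
from h import *;s=env.state();print(s['torque'].round(3))"; }; python3 drive.py '[{"pos": [0,0,0.002],"r": [0,0,0.8]}]' | sed -n '2,4p';T; python3 drive.py '[{"pos": [0,0,0.002],"r": [0,0,0.8]}]' | sed -n '2,4p';T; python3 drive.py '[{"r": [0,0,0.8]}]' | sed -n '2,4p';T; python3 drive.py '[{"r": [0,0,0.8]}]' | sed -n '2,4p';T; python3 drive.py '[{"r": [0,0,0.8]}]' | sed -n '2,4p';T
```

```text
ee_pos: [455.2, 106.4, 140.1]
ee_rot: [180.0, -0.2, 41.2]
force: [-1.1, 1.3, 7.8]
[0.386 0.215 0.017]
ee_pos: [455.2, 106.5, 140.0]
ee_rot: [180.0, -0.2, 37.2]
force: [-1.4, 1.3, 6.9]
[0.388 0.189 0.01 ]
ee_pos: [455.3, 106.5, 140.0]
ee_rot: [180.0, -0.2, 33.2]
force: [-1.1, 2.2, 7.0]
[0.46  0.178 0.163]
ee_pos: [455.4, 106.5, 140.0]
ee_rot: [180.0, -0.2, 29.2]
force: [-0.4, 2.5, 6.2]
[0.503 0.188 0.446]
ee_pos: [455.4, 106.5, 140.0]
ee_rot: [-180.0, -0.2, 25.3]
force: [-1.1, 2.3, 6.8]
[0.576 0.196 0.776]
```

Torque rose to 0.78 N m at the same depth as the left screw (140.0), so both are home. I'll unload, lift and carry the driver back to the stand.

```bash
python3 drive.py '[{"r": [0,0,-0.8]},{"r": [0,0,-0.8]},{"pos": [0,0,-0.006],"r": [0,0,-0.8]},{"pos": [0,0,-0.006],"r": [0,0,-0.8]},{}]' | sed -n '2,4p'; python3 drive.py '[{"pos": [0,0,-0.06]},{"pos": [0,0,-0.1]},{"pos": [0,0,-0.2]},{"pos": [0,0,-0.5]},{"pos": [0,0,-0.6]},{"pos": [0,0,-0.3]},{},{}]'; python3 drive.py '[{"r": [0,0,-1.6]},{"r": [0,0,-1.6]},{"r": [0,0,-1.6]},{},{}]';python3 - <<'E'
from h import *
print(toolmove((540.8,-285.9,226),65.6),env.state()['qpos'].round(1))
E
```

```text
ee_pos: [455.2, 106.2, 140.1]
ee_rot: [180.0, -0.2, 41.3]
force: [0.7, 0.5, 4.6]
time_s: 59.25
ee_pos: [453.7, 105.4, 227.0]
ee_rot: [-180.0, 0.1, 41.3]
force: [0.2, -0.1, -1.3]
gripper_width: 25.5
gripper_force: 50.0
time_s: 59.75
ee_pos: [453.6, 105.5, 226.3]
ee_rot: [-179.9, 0.1, 65.2]
force: [-0.3, 0.3, -1.7]
gripper_width: 25.9
gripper_force: 50.0
(array([-318.6,  243.4,    0.4]), array([-0.1,  0.1, -0.4])) [ 11.7   8.  101.7  -0.   70.4  36.5]
```

```bash
python3 drive.py '[{"pos": [-0.36,0.28,0]},{"pos": [-0.6,0.46,0]},{"pos": [-0.76,0.58,0]},{"pos": [-0.76,0.58,0]},{"pos": [-0.76,0.58,0]},{"pos": [-0.76,0.58,0]},{"pos": [-0.76,0.58,0]},{"pos": [-0.7,0.54,0]}]'; python3 drive.py '[{"pos": [-0.5,0.38,0]},{"pos": [-0.28,0.2,0]},{"pos": [-0.12,0.1,0]},{},{},{}]';python3 - <<'E'
from h import *
print(toolmove((540.8,-285.9,150),65.6))
E
python3 sc.py E3; python3 - <<'E'
from h import *
c=dict(env.camera_model("wrist"));im=cv2.imread("pics/E3.png")
p,_=pose();Rt=R.from_euler('xyz',[180,0,65.4],degrees=True)
s,h=10,30
g=np.arange(-h,h,1/s);X,Y=np.meshgrid(g,g)
def pa(z,a=30):
    P=p+Rt.apply(np.c_[-Y.ravel()+a,X.ravel(),np.full(X.size,z)])
    m=proj(c,P).reshape(*X.shape,2).astype(np.float32);return cv2.resize(cv2.remap(im,m[...,0],m[...,1],cv2.INTER_CUBIC),(400,400))
cv2.imwrite("pics/q.png",np.hstack([pa(12.3,10),pa(p[2]-60,20)]))
E
```

```text
time_s: 60.55
ee_pos: [530.2, -231.8, 226.7]
ee_rot: [-180.0, 0.0, 65.2]
force: [0.3, 0.3, -0.9]
gripper_width: 26.0
gripper_force: 50.0
time_s: 61.15
ee_pos: [542.4, -283.2, 227.6]
ee_rot: [-180.0, -0.0, 65.4]
force: [-0.8, 0.1, -0.3]
gripper_width: 25.6
gripper_force: 50.0
(array([-3.1, -0.3, 77.6]), array([-0. , -0. , -0.2]))
E3 [ 542.4 -283.4  227.7]
```

View pics/q.png

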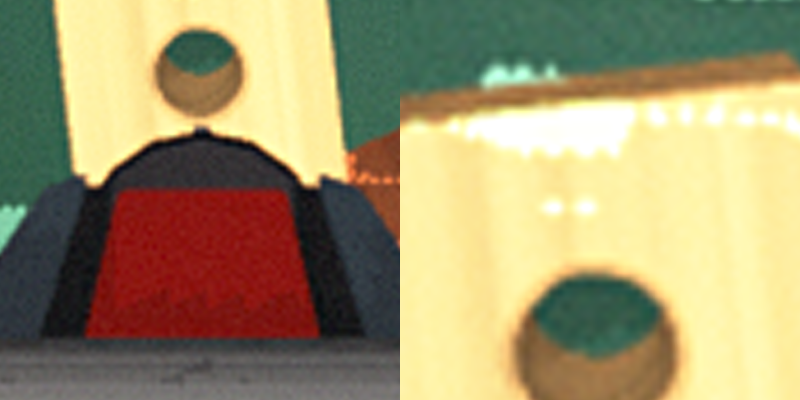

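The hole is at tool (−2.5,−0.45) relative to the TCP, which agrees with the stand fit within about 1 mm, and the flange sits in the grip as before. Lowering.

In the tool's units: 25 mm is 0.5, 20 mm is 0.4.

```bash
python3 drive.py '[{"pos": [-0.03,-0.004,0.2]},{"pos": [0,0,0.4]},{"pos": [0,0,0.5]},{"pos": [0,0,0.3]},{"pos": [0,0,0.1]},{},{},{}]'; python3 - <<'E'
from h import *
print(toolmove((541.1,-285.5,79),65.4))
E
```

```text
time_s: 62.0
ee_pos: [542.2, -286.3, 153.5]
ee_rot: [179.9, 0.0, 65.3]
force: [0.8, 1.0, -0.8]
gripper_width: 26.0
gripper_force: 50.0
(array([ 0.3, -1.5, 74.5]), array([ 0.1,  0. , -0.1]))
```

In the tool's units: 12 mm is 0.24, 10 mm is 0.2.

```bash
python3 drive.py '[{"pos": [0,-0.02,0.2]},{"pos": [0,0,0.24]},{"pos": [0,0,0.24]},{"pos": [0,0,0.24]},{"pos": [0,0,0.2]},{"pos": [0,0,0.16]},{"pos": [0,0,0.1]},{}]'; python3 - <<'E'
from h import *
print(toolmove((541.1,-285.5,79),65.4))
E
```

```text
time_s: 62.8
ee_pos: [540.4, -285.4, 82.5]
ee_rot: [-179.9, -0.0, 65.3]
force: [-0.1, -0.0, -0.5]
gripper_width: 25.7
gripper_force: 50.0
(array([0.2, 0.7, 3.5]), array([-0.1, -0. , -0.1]))
```

In the tool's units: 2 mm is 0.04, 1 mm is 0.02.

```bash
python3 drive.py '[{"pos": [0,0,0.04]},{"pos": [0,0,0.02]},{"pos": [0,0,0.01]},{},{}]'; python3 drive.py '[{"pos": [0,0,0.01]},{},{}]'; python3 drive.py '[{},{},{},{}]' 50; python3 drive.py '[{"pos": [0,0,-0.16]},{"pos": [0,0,-0.4]},{"pos": [0,0,-0.6]},{"pos": [0,0,-0.8]},{"pos": [0,0,-0.8]},{"pos": [0,0,-0.4]},{}]'
```

```text
time_s: 63.3
ee_pos: [540.8, -285.6, 80.1]
ee_rot: [180.0, 0.0, 65.3]
force: [-0.3, 0.3, -0.5]
gripper_width: 25.9
gripper_force: 50.0
time_s: 63.6
ee_pos: [540.7, -285.6, 79.4]
ee_rot: [180.0, 0.0, 65.3]
force: [-0.2, -0.2, -1.9]
gripper_width: 25.6
gripper_force: 50.0
time_s: 64.0
ee_pos: [540.8, -285.6, 79.4]
ee_rot: [180.0, 0.0, 65.3]
force: [-0.3, 0.5, 0.1]
gripper_width: 49.9
gripper_force: 0.0
time_s: 64.7
ee_pos: [542.4, -286.5, 241.9]
ee_rot: [179.5, 0.0, 65.3]
force: [0.2, -0.1, -0.5]
gripper_width: 49.8
gripper_force: 0.0
```

```bash
python3 drive.py '[{"pos": [0.34,-0.32,0]},{"pos": [0.6,-0.58,0]},{"pos": [0.68,-0.64,0]},{"pos": [0.68,-0.64,0]},{"pos": [0.68,-0.64,0]},{"pos": [0.68,-0.64,0]},{"pos": [0.68,-0.64,0]},{"pos": [0.68,-0.64,0]}]' | sed -n 2p; python3 drive.py '[{"pos": [0.6,-0.58,0.2]},{"pos": [0.48,-0.46,0.4]},{"pos": [0.28,-0.28,0.4]},{"pos": [0,0,0.2]},{},{},{}]' | sed -n 2p; python3 sc.py V; python3 - <<'E'
from an import *
def harm(n,c,z):
    P=cv2.cvtColor(patch(n,c,z),cv2.COLOR_BGR2GRAY).astype(float);h=200;best=[]
    yy,xx=np.mgrid[0:400,0:400]
    x=(xx-h)/10;y=-(yy-h)/10;r=np.hypot(x,y);m=(r>6)&(r<11);th=np.arctan2(y,x)
    k=(P[m]*np.exp(4j*th[m])).mean()/P[m].std()
    return np.degrees(np.angle(-k))/4,abs(k)  # bright squares lie 45deg off arms
for n,c,z in(("L1",(431.3,254.1),81),("R1",(455.3,105.9),81),("V",(431.3,254.1),76),("V",(455.3,105.9),76)): print(n,c,harm(n,c,z))
t=env.camera_model("top");im=env.grab_frame("top");s=env.grab_frame("scene")
print([b for b in blobs(im,*RED,30)],[b for b in blobs(s,*RED,30)])
E
```

```text
ee_pos: [428.3, 42.9, 236.2]
ee_pos: [399.4, 130.1, 177.9]
V [399.3 130.1 178. ]
L1 (431.3, 254.1) (np.float64(-16.67197491375372), np.float64(0.6010233742635221))
R1 (455.3, 105.9) (np.float64(-4.993516439032748), np.float64(0.5602888857536888))
V (431.3, 254.1) (np.float64(-40.579538684095915), np.float64(0.6136019890145172))
V (455.3, 105.9) (np.float64(-39.96965989467016), np.float64(0.6298634133990983))
[(array([381.9, 230.3]), 96, array([381.8, 230.4]), array([9.8, 9.8]), 26.6)] [(array([110.7, 201.1]), 322, array([110.4, 201.6]), array([29.4, 14.2]), 87.9)]
```

Both crosses now sit at −40°, which is what 4.0 rad should give, and the driver's image blob is where it was at the start. Handing in.

```bash
python3 -c "
from workcell import env
print(env.job_done())"
```

```text
the job is handed in; nothing more can be done
None
```

I handed the job in at about 67 s of robot time, though the judging returned no verdict: two wheels are in the wide bay, the one axle is in the narrow bay, the hatch is shut, both screws are on their stops, and the driver is back in its stand.

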